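Load culture dishes into the bench incubator

ROBOT

A 6-joint arm with a two-finger parallel gripper is mounted at the origin on the work surface. World frame = base frame: x ahead of the robot, y to its left, z up, the work surface at z = 0. Lengths are in m, angles in rad, forces in N, time in s.
With the tool pointing down it reaches from about 0.35 to 0.725 m from the base axis. Payload 6 kg.
Tool frame: the origin (TCP) lies at the centre of the arm's flange, where the gripper is bolted on; the fingertips stand 173 mm ahead of it and the grasp point (between the pads) lies 155 mm ahead of it; z points along the fingers, y is the line along which they close (so a half turn about z gives the same grasp; the last joint's range is limited). The gripper opens to 85 mm and grips with 20 to 120 N. Pads are 22 mm wide; open, the fingers measure 114 mm over their backs; the gripper's body (76 mm by 85 mm) begins 54 mm behind the grasp point. The pads swing forward as they close: fully open they stand 13 mm farther back than shut.
Start: joints at [1.543, 0.04, 0.085, 0, -1.615, -0.334], TCP at [0.212, 0.561, 0.405] pointing down, gripper open.
Joint ranges: [-2.56, 2.56], [-1.29, 2.01], [-1.08, 1.49], [-3.29, 1.98], [-2.81, -0.18], [-2.99, 2.99]. Speed limits (rad/s): [2.57, 2.57, 3.01, 3.14, 3.14, 3.14].

INTERFACE

Orientations are given as a rotation vector (axis times angle).
In Python, from workcell import arm gives the robot as it stands.
- The arm moves only by the shell command python3 -m inch 'ROWS' [FORCE]. ROWS is JSON, a list of rows, each an object with "travel": the shift along the tool's x, y, z as a fraction of full scale, a list of three; "turn": the turn about the tool's z as a fraction of full scale; "grip": the closure, from -1 (fully open) to 1 (shut). A call has 1 to 5 rows; each row is the pose to reach, as a shift and turn from the pose commanded when the call began, along the tool's axes at that moment; what a row does not reach only later rows make up. Full scale, the value 1, is 750 mm for a shift and 120 degrees for a turn. A row lasts 1/10 s, in which the tool goes at most 50 mm and 8.59 degrees, less where a joint would pass 70% of its speed; a pose out of reach is approached as far as the arm can. A call with a number of a shift or a turn outside -1 to 1 is refused whole. A call with a gripper value outside its range is refused whole. The fingers move at their own pace and stop on an object; FORCE is the grip in N (left out, the last holds). Time passes only in rows, so rows that repeat a pose let the fingers close. It gives the time, the measured TCP pose, the force, the opening and the grip force at its end, in the units of the state.
- arm.get_obs(): the state, without advancing time (a new reading comes with each control period).
- arm.capture(name): name is "scene" or "side" or "wrist"; returns a dict with "color" (480x640x3 uint8, red, green, blue), "vfov" (degrees; the focal length in pixels is half the picture's height over the tangent of half this angle, whatever the lens; pixels are square), "cx", "cy" (the principal point, pixels), "extrinsics" (4x4, takes a point from camera to world coordinates). Camera axes: x right, y down, z forward; pixel columns grow to the right and rows downward; lengths in m; the calibration is good to about 2 mm. The wrist camera is an equidistant fisheye: a pixel r from the principal point sees the ray r / f radians off the axis. A picture is of the moment at which its call begins. There is no depth.
- arm.job_done(): hands the job in; it is judged then, once.
The state is a dict: "time_s": time; "joints": joint angles; "joint_vel": joint speeds; "tau": joint torques, N m; "tcp_pos": TCP position; "orientation": TCP orientation; "force": force on the tool from outside, world axes, zero at the start; "torque": the same for the moment, N m; "grip_width": opening from 0.0 (shut) to 1.0 (fully open); "grip_force": force on a finger pad.
Only numpy, scipy, OpenCV 4.12 (cv2) and the standard library are available. Lean on these libraries where they do the work, as an engineer would, in place of code of your own. Each camera call takes 0.05 s, during which the arm holds its last target. There are 200 camera calls.

TASK

Swing the incubator's hood up past upright and lower it gently back onto its stops, then press the tight lid of every culture dish fully home and stack all the dishes flat on one another, centred on the round warming plate in the chamber. Lower the hood gently shut over them and press the green start key right down; never let the hood slam either way, and leave the other things on the bench alone.

Things in the scene. Friction and masses are not known exactly. Their poses are not given: they have to be found in the camera images.
- incubator: fixed white bench incubator, 214 (x) by 284 (y) mm, 108 mm high; place and yaw vary. Origin on the bench under the chamber's centre, z up. Hood hinged along the +y side; the front, with the control apron (62 mm high, 80 mm deep, front edge at y = -182) and the handle, faces -y. Chamber 190 (x) by 180 (y) mm inside, rim 96 mm up. Two stop brackets stand behind the hinge to y = +152, 138 mm high
- plate_top (a point): centre of the top face of the round dark steel warming plate (72 mm across) in the middle of the chamber's floor, 26 mm above the bench and 70 mm below the rim; axes as the incubator's
- hood_hinge (a point): middle of the hood's hinge line (axes as plate_top; the line runs along x), at y = +102 mm and 72 mm above plate_top. Does not move with the hood
- hood_handle (a point): middle of the hood's handle: a round dark bar, 12 mm thick and 90 mm long, parallel to the hinge line and 250 mm from it, held by two end posts 40 mm out from the hood's front edge, so that it stands in the plane of the hood and a finger fits between bar and edge. It can be pinched from above at every angle and turns between the fingers
- hood (a joint): angle of the see-through hood (214 x 204 x 12 mm, about 0.4 kg with its handle): 0 shut flat on the rim, 1.57 upright, 2.05 leaning back on its rubber stops, where it stays. It has no spring: short of upright it falls shut, past upright it falls back on the stops unless it is held
- start_key (a joint): travel of the start key (m): 0 up, 0.006 fully down; springs back, fully down takes 5 N
- start_key_top (a point): centre of the top face of the round green start key, 24 mm across, pressed straight down, on the front apron to one side of the handle; its top is 80 mm above the bench
- dish1_mid (a point): middle of a round culture dish with its see-through bluish lid, 60 mm across; 6.5 mm above its underside, z up. 13 mm high with the lid home, up to 17 mm with the lid proud. About 45 g; may be absent. Dishes stand apart on the bench and stack flat on one another
- dish1_lid (a joint): how far this dish's tight lid has been pressed down (m): 0 stands 4 mm proud, 0.004 fully home. It stays where it is left; moving it takes 6 N straight down on its top
- dish2_mid (a point): middle of a round culture dish with its see-through bluish lid, 60 mm across; 6.5 mm above its underside, z up. 13 mm high with the lid home, up to 17 mm with the lid proud. About 45 g; may be absent. Dishes stand apart on the bench and stack flat on one another
- dish2_lid (a joint): how far this dish's tight lid has been pressed down (m): 0 stands 4 mm proud, 0.004 fully home. It stays where it is left; moving it takes 6 N straight down on its top
- dish3_mid (a point): middle of a round culture dish with its see-through bluish lid, 60 mm across; 6.5 mm above its underside, z up. 13 mm high with the lid home, up to 17 mm with the lid proud. About 45 g; may be absent. Dishes stand apart on the bench and stack flat on one another
- dish3_lid (a joint): how far this dish's tight lid has been pressed down (m): 0 stands 4 mm proud, 0.004 fully home. It stays where it is left; moving it takes 6 N straight down on its top
- dish4_mid (a point): middle of a round culture dish with its see-through bluish lid, 60 mm across; 6.5 mm above its underside, z up. 13 mm high with the lid home, up to 17 mm with the lid proud. About 45 g; may be absent. Dishes stand apart on the bench and stack flat on one another
- dish4_lid (a joint): how far this dish's tight lid has been pressed down (m): 0 stands 4 mm proud, 0.004 fully home. It stays where it is left; moving it takes 6 N straight down on its top
- dish5_mid (a point): middle of a round culture dish with its see-through bluish lid, 60 mm across; 6.5 mm above its underside, z up. 13 mm high with the lid home, up to 17 mm with the lid proud. About 45 g; may be absent. Dishes stand apart on the bench and stack flat on one another
- dish5_lid (a joint): how far this dish's tight lid has been pressed down (m): 0 stands 4 mm proud, 0.004 fully home. It stays where it is left; moving it takes 6 N straight down on its top
- specimen_jar: bystander: small jar with a red cap, 38 mm across, 50 mm high, stands among the dishes; origin at the centre of its underside
- tube_rack: bystander: white wire rack of blood tubes, 70 x 200 mm, 92 mm high with the tubes' caps; origin under its centre
- marker_pen: bystander: green pen lying on the bench, 127 mm long along its x, 14 mm thick; origin under its middle
- tip_box: bystander: blue box of pipette tips with a clear lid, 80 x 118 x 58 mm; origin under its centre
- spray_bottle: bystander: white bottle, 66 mm across, 170 mm high; origin under its centre
- timer: bystander: white bench timer lying flat, 55 x 65 x 18 mm; origin under its centre
Not all that is in view belongs to the job. Leave any black or brown look-alike of the part that bears dish2_mid alone.

How it is judged:
By the outcome, as a careful person would: the job done as asked, in the order asked, and still so for the second after the job is handed in, with the robot touching nothing.
Of dish1, dish2, dish3, dish4, dish5 only 3 to 5 are there at a start; the rules pass over those that are not, and their reading is None.
At some moment in a run one of dish1, dish2, dish3, dish4, dish5 may be knocked a few centimetres aside while the robot is not near it.
It also fails if it takes over 210 s, if anything falls off the work surface, if the arm or the gripper's body presses on something with over 40 N, if the wrist force passes 120 N, or if a joint passes its speed limit or range.

## Working session

There is one attempt and no reset: what is moved stays moved. The work goes in short steps, Python scripts to look and compute and a shell command to move; the robot and the scene stay as the last step left them, time stands still between calls to the robot, and variables do not carry over. Pictures are saved under pics/ and viewed, at most 14 in all, crops included, and the job is handed in when it is done.

```bash
mkdir -p pics; ls; python3 - <<'E'
from workcell import arm
import cv2,numpy as np
np.set_printoptions(precision=4,suppress=True)
for n in ["scene","side","wrist"]:
    c=arm.capture(n); cv2.imwrite(f"pics/{n}0.png",c["color"][:,:,::-1])
    print(n,c["vfov"],c["cx"],c["cy"]);print(c["extrinsics"])
print(arm.get_obs())
E
```

```text
pics
scene 57.1232701263233 319.2681818079378 244.89315974297432
[[-0.3473  0.6882 -0.637   1.1534]
 [ 0.9377  0.2476 -0.2436  0.1182]
 [-0.0099 -0.6819 -0.7313  0.7576]
 [ 0.      0.      0.      1.    ]]
side 51.460356943713236 316.78296342924847 234.57112910095287
[[-0.9931 -0.0654  0.0976  0.4639]
 [-0.1161  0.6733 -0.7302  0.6472]
 [-0.018  -0.7365 -0.6762  0.8135]
 [ 0.      0.      0.      1.    ]]
wrist 65.70646984690485 318.6409156577189 237.8227298104271
[[-0.3542 -0.8993 -0.2565  0.2772]
 [-0.9352  0.341   0.0956  0.5372]
 [ 0.0015  0.2738 -0.9618  0.3737]
 [ 0.      0.      0.      1.    ]]
{'time_s': 0.15, 'joints': array([ 1.5427,  0.0407,  0.084 , -0.0003, -1.6155, -0.3337]), 'joint_vel': array([ 0.0006, -0.0015,  0.0041,  0.0023, -0.001 ,  0.0013]), 'tau': array([ -0.0016, -36.8612,  34.7695,   6.9362,  -0.0043,  -0.    ]), 'tcp_pos': array([0.2123, 0.5612, 0.4039]), 'orientation': array([ 3.0889, -0.5649, -0.0002]), 'force': array([ 0.6072,  0.222 , -0.3503]), 'torque': array([ 0.0138, -0.0071,  0.0023]), 'grip_force': 0.0, 'grip_width': 0.9977704311859912}
```

View pics/scene0.png

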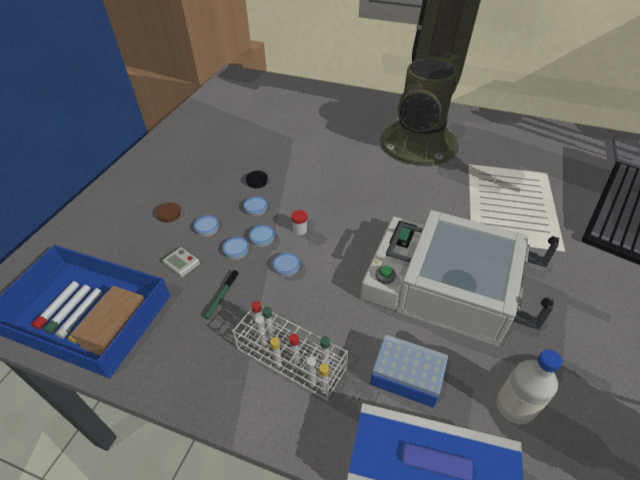

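View pics/side0.png

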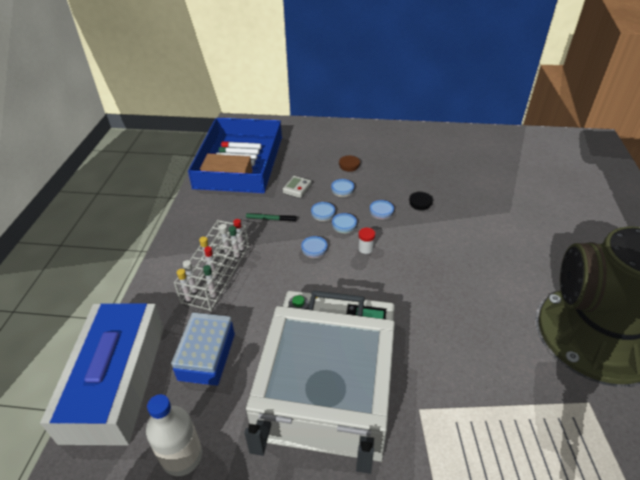

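Five blue dishes, with black and brown look-alikes. The incubator's front faces -y, its key is at scene (386,274), and its plate is at (460,283). Next I'll enlarge the incubator and dish areas.

```bash
cat > h.py <<'E'
import numpy as np,cv2
from scipy.spatial.transform import Rotation as R
from scipy.optimize import least_squares
from workcell import arm
np.set_printoptions(precision=4,suppress=True)
def cal(c):
    return dict(f=240/np.tan(np.radians(c["vfov"]/2)),cx=c["cx"],cy=c["cy"],E=np.array(c["extrinsics"]))
def ray(k,uv,fish=False):
    d=np.array([uv[0]-k["cx"],uv[1]-k["cy"]])/k["f"]
    if fish:
        r=np.hypot(*d); v=np.array([*(d/r*np.sin(r)),np.cos(r)]) if r>1e-9 else np.array([0,0,1.])
    else: v=np.array([*d,1.])
    v=k["E"][:3,:3]@v
    return k["E"][:3,3],v/np.linalg.norm(v)
def proj(k,p,fish=False):
    q=k["E"][:3,:3].T@(np.asarray(p)-k["E"][:3,3])
    if fish:
        r=np.hypot(q[0],q[1]); t=np.arctan2(r,q[2]); d=q[:2]/r*t
    else: d=q[:2]/q[2]
    return d*k["f"]+[k["cx"],k["cy"]]
def tri(rays):
    A=sum(np.eye(3)-np.outer(d,d) for o,d in rays); b=sum((np.eye(3)-np.outer(d,d))@o for o,d in rays)
    return np.linalg.solve(A,b)
def plane(r,z):
    o,d=r; return o+d*(z-o[2])/d[2]
def blobs(img,lo=(100,70,80),hi=(118,255,255),amin=60):
    m=cv2.inRange(cv2.cvtColor(img,cv2.COLOR_RGB2HSV),lo,hi)
    n,_,s,c=cv2.connectedComponentsWithStats(m)
    return [(c[i],s[i]) for i in range(1,n) if s[i][4]>amin]
E
python3 - <<'E'
from h import *
import pickle
D={}
for n in ["scene","side"]:
    c=arm.capture(n); D[n]=c
    for b,s in blobs(c["color"]): print(n,b,s)
pickle.dump(D,open("d0.pkl","wb"))
K={n:cal(D[n]) for n in D}
pp=[((206,225),(342,187)),((256,206),(381,209)),((262,236),(344,222)),((236,247),(322,211)),((287,264),(314,246)),((460,283),(325,388)),((386,272),(298,300))]
for a,b in pp: print(tri([ray(K["scene"],a),ray(K["side"],b)]))
a=cv2.resize(D["scene"]["color"][205:345,360:560],(800,560),interpolation=cv2.INTER_CUBIC)
b=cv2.resize(D["side"]["color"][285:475,240:400],(505,600),interpolation=cv2.INTER_CUBIC)
a=cv2.resize(a,(430,301));
w=np.zeros((600,800,3),np.uint8)
a=cv2.resize(D["scene"]["color"][205:345,360:560],(400,280),interpolation=cv2.INTER_CUBIC)
cv2.imwrite("pics/inc.png",cv2.resize(D["scene"]["color"][205:345,360:560],(800,560),interpolation=cv2.INTER_CUBIC)[:,:,::-1])
cv2.imwrite("pics/inc2.png",b[:,:,::-1])
E
```

```text
scene [ 57.4129 107.1442] [    0     0   147   259 25805]
scene [254.777  204.1115] [243 196  24  18 278]
scene [205.5161 222.9401] [193 215  26  18 217]
scene [261.2127 234.1418] [249 225  25  20 395]
scene [235.0851 245.617 ] [222 237  27  19 235]
scene [ 77.2193 305.1444] [    0   245   171   134 10082]
scene [285.8681 262.6201] [273 253  27  21 379]
scene [549.59   360.2506] [537 349  26  23 439]
scene [403.7592 390.1498] [370 372  69  35 868]
scene [426.5206 453.9882] [ 349  412  175   68 8126]
side [414.6097  58.1161] [  284     0   273   125 30403]
side [238.6013 155.7346] [ 188  117   93   77 3331]
side [342.3074 185.9696] [331 179  24  15 296]
side [381.4756 207.9198] [369 200  26  17 349]
side [333.8638 215.9133] [311 202  46  29 727]
side [313.8928 245.31  ] [301 236  27  20 429]
side [ 99.5307 365.0871] [  50  303   97  121 6269]
side [200.2783 368.2796] [172 322  60  63 769]
side [157.7787 405.7505] [146 394  25  25 461]
[ 0.5346 -0.4116  0.0111]
[ 0.4303 -0.3286  0.0108]
[ 0.5194 -0.2701  0.0098]
[ 0.5764 -0.3076  0.0122]
[ 0.5818 -0.1784  0.0115]
[0.5173 0.1893 0.0246]
[0.5848 0.0415 0.0781]
```

View pics/inc.png

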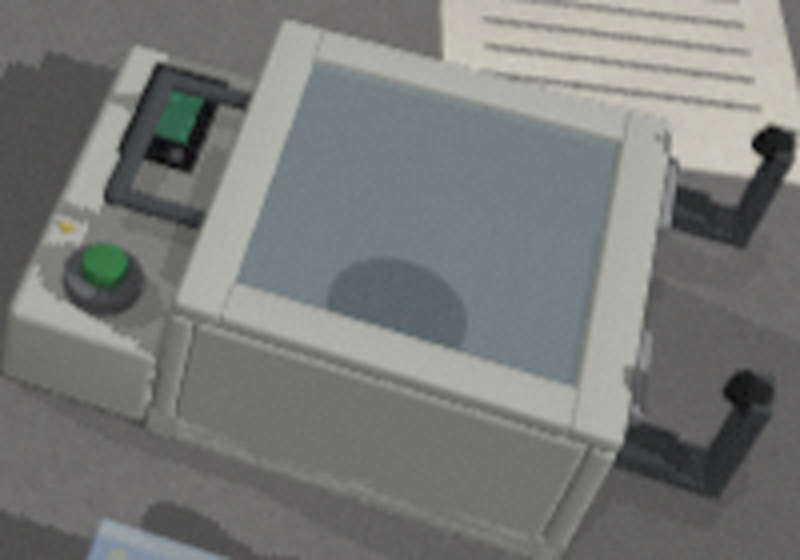

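View pics/inc2.png

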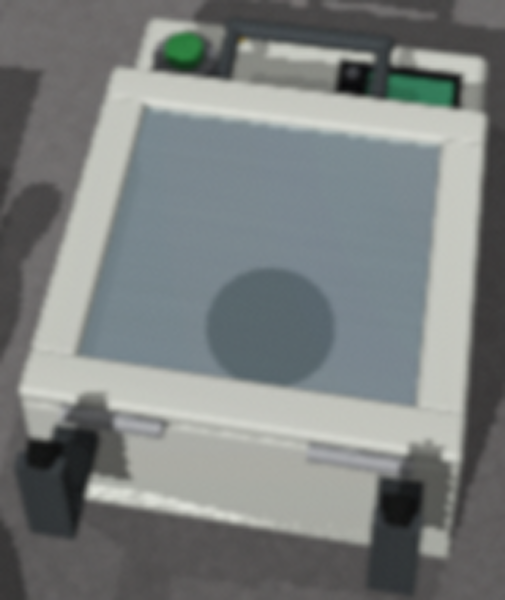

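```bash
python3 - <<'E'
from h import *
import pickle
D=pickle.load(open("d0.pkl","rb")); K={n:cal(D[n]) for n in D}
S={"fn":((180,308),(115,68)),"ff":((290,22),(487,113)),"bn":((612,444),(22,390)),"bf":((665,120),(460,455)),"handle":((141,132),(311,36)),"key":((104,264),(184,48)),"plate":((397,305),(270,327))}
L={"fn":(.107,-.102,.108),"ff":(-.107,-.102,.108),"bn":(.107,.102,.108),"bf":(-.107,.102,.108),"plate":(0,0,.026),"handle":(0,-.148,.102)}
O=[]
for k,(a,b) in S.items():
    ua=np.array(a)/4+[360,205]; ub=np.array(b)/3.157+[240,285]
    r=[ray(K["scene"],ua),ray(K["side"],ub)]; print(k,tri(r))
    if k in L: O+=[("scene",ua,L[k]),("side",ub,L[k])]
def T(p,l): c,s=np.cos(p[2]),np.sin(p[2]); return [p[0]+c*l[0]-s*l[1],p[1]+s*l[0]+c*l[1],l[2]]
f=lambda p:np.concatenate([proj(K[n],T(p,l))-u for n,u,l in O])
s=least_squares(f,[.517,.19,0],loss="soft_l1"); print(s.x,np.degrees(s.x[2])); print(f(s.x).reshape(-1,4))
p=s.x
for n,l in [("handle",(0,-.148,.1)),("hinge",(0,.102,.098)),("plate",(0,0,.026))]: print(n,np.array(T(p,l)),np.hypot(*T(p,l)[:2]))
o=arm.get_obs(); M=R.from_rotvec(o["orientation"]).as_matrix(); print(M)
print(np.linalg.inv(np.block([[M,o["tcp_pos"][:,None]],[np.zeros((1,3)),np.ones((1,1))]]))@np.array([[*x] for x in arm.capture("wrist")["extrinsics"]]))
E
```

```text
fn [0.6177 0.0834 0.1046]
ff [0.4051 0.0956 0.1064]
bn [0.6273 0.2804 0.1013]
bf [0.4154 0.2919 0.1046]
handle [0.5069 0.0398 0.0974]
key [0.5837 0.0416 0.0789]
plate [0.5153 0.1885 0.025 ]
[ 0.5165  0.1889 -0.0546] -3.126839048131541
[[-1.4534 -2.2886 -0.5542 -1.3346]
 [-1.5075 -1.9387  0.1016 -0.8109]
 [ 4.1206 -0.3903 -1.8719  0.0897]
 [ 3.2591 -0.3199  0.6552  1.4458]
 [ 0.7371 -0.8262 -0.813  -1.2023]
 [ 0.7147  0.9089 -0.0806 -1.0509]]
handle [0.5084 0.0411 0.1   ] 0.5100503485492432
hinge [0.522  0.2907 0.098 ] 0.5975194608131801
plate [0.5165 0.1889 0.026 ] 0.5499156495940116
[[ 0.9353 -0.354  -0.0002]
 [-0.354  -0.9353 -0.0009]
 [ 0.0001  0.0009 -1.    ]]
[[-0.0002 -0.9618 -0.2739  0.0692]
 [ 1.     -0.0002 -0.0002 -0.0006]
 [ 0.0001 -0.2739  0.9618  0.0301]
 [ 0.      0.      0.      1.    ]]
```

```bash
cat > to.py <<'E'
# usage: to.py x y z [yawdeg] -> fractions from the measured pose (world TCP target), turn fraction
import sys; from h import *
o=arm.get_obs(); M=R.from_rotvec(o["orientation"]).as_matrix()
a=[float(v) for v in sys.argv[1:]]
yaw=np.degrees(np.arctan2(M[1,0],M[0,0]))
print("t",round(o["time_s"],2),"tcp",o["tcp_pos"],"yaw",round(yaw,2),"F",o["force"],"w",round(o["grip_width"],3),"gf",round(o["grip_force"],1))
if a:
    print("travel",(M.T@(np.array(a[:3])-o["tcp_pos"])/.75).round(4), "turn",round((yaw-a[3])/120,4) if len(a)>3 else "")
E
python3 -m inch '[{"travel":[0,0,0],"turn":-0.147,"grip":0},{"travel":[0,0,0],"turn":-0.147,"grip":0},{"travel":[0,0,0],"turn":-0.147,"grip":0}]' 20
python3 to.py 0.508 0.041 0.40 -3.13
```

```text
time_s: 0.6
tcp_pos: [0.2123, 0.5612, 0.4045]
orientation: [3.14, -0.082, -0.0]
force: [0.8, -0.5, 0.0]
grip_width: 0.517
grip_force: 0.0
t 0.6 tcp [0.2123 0.5612 0.4045] yaw -2.99 F [ 0.8252 -0.4964  0.0256] w 0.517 gf 0.0
travel [0.4299 0.672  0.0062] turn 0.0011
```

```bash

python3 -m inch '[{"travel":[0.034,0.054,0],"turn":0,"grip":0},{"travel":[0.068,0.108,0],"turn":0,"grip":0},{"travel":[0.102,0.162,0],"turn":0,"grip":0},{"travel":[0.136,0.216,0],"turn":0,"grip":0},{"travel":[0.17,0.27,0],"turn":0,"grip":0}]' | tail -1
python3 -m inch '[{"travel":[0.034,0.054,0],"turn":0,"grip":0},{"travel":[0.068,0.108,0],"turn":0,"grip":0},{"travel":[0.102,0.162,0],"turn":0,"grip":0},{"travel":[0.136,0.216,0],"turn":0,"grip":0},{"travel":[0.17,0.27,0],"turn":0,"grip":0}]' | tail -1
python3 to.py 0.508 0.041 0.40 -3.13
```

```text
grip_force: 0.0
grip_force: 0.0
t 1.6 tcp [0.4455 0.1411 0.4051] yaw -3.31 F [ 0.6222  0.8543 -0.0906] w 0.498 gf 0.0
travel [0.0909 0.1284 0.0068] turn -0.0015
```

```bash

python3 -m inch '[{"travel":[0.04,0.06,0],"turn":0,"grip":0},{"travel":[0.08,0.12,0.0],"turn":0,"grip":0},{"travel":[0.09,0.128,0.05],"turn":0,"grip":0},{"travel":[0.09,0.128,0.09],"turn":0,"grip":0},{"travel":[0.09,0.128,0.09],"turn":0,"grip":0}]' | tail -1
python3 - <<'E'
from h import *
c=arm.capture("wrist"); cv2.imwrite("pics/w1.png",c["color"][:,:,::-1])
k=cal(c); print(k)
def T(l,p=(.5165,.1889,-.0546)): c,s=np.cos(p[2]),np.sin(p[2]); return [p[0]+c*l[0]-s*l[1],p[1]+s*l[0]+c*l[1],l[2]]
for l in [(0,-.148,.1),(-.045,-.148,.1),(.045,-.148,.1)]: print(proj(k,T(l),True))
E
python3 to.py 0.508 0.041 0.30 -3.13
```

```text
grip_force: 0.0
{'f': np.float64(371.64829954431775), 'cx': 318.6409156577189, 'cy': 237.8227298104271, 'E': array([[-0.0594, -0.9578, -0.2813,  0.5757],
       [-0.9982,  0.0577,  0.0143,  0.0392],
       [ 0.0025,  0.2816, -0.9595,  0.3016],
       [ 0.    ,  0.    ,  0.    ,  1.    ]])}
[321.3647 251.4173]
[321.5218 320.5538]
[321.1098 172.6262]
t 2.15 tcp [0.5071 0.0431 0.3357] yaw -3.29 F [-0.9098 -0.4022  1.4285] w 0.501 gf 0.0
travel [0.0015 0.0026 0.0477] turn -0.0013
```

View pics/w1.png

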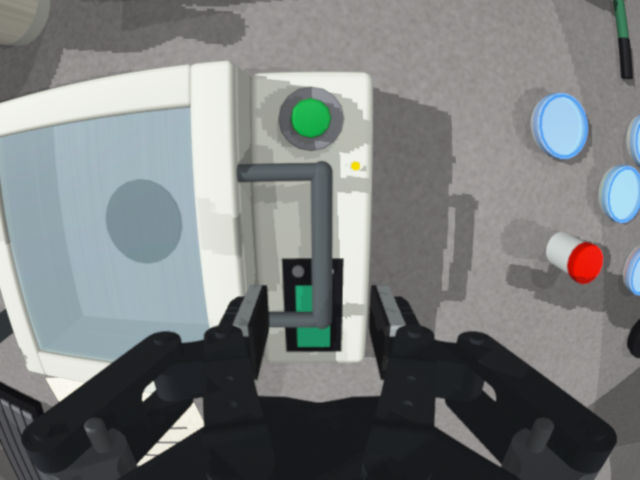

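```bash

python3 -m inch '[{"travel":[0.001,0.004,0.04],"turn":0,"grip":0},{"travel":[0.001,0.004,0.08],"turn":0,"grip":0},{"travel":[0.001,0.004,0.106],"turn":0,"grip":0},{"travel":[0.001,0.004,0.106],"turn":0,"grip":0},{"travel":[0.001,0.004,0.106],"turn":0,"grip":0}]' | tail -1
python3 to.py 0.508 0.040 0.255 -3.13
```

```text
grip_force: 0.0
t 2.65 tcp [0.5085 0.041  0.2604] yaw -3.07 F [-0.206   0.4861  1.6557] w 0.499 gf 0.0
travel [-0.0006  0.0014  0.0072] turn 0.0005
```

```bash

python3 -m inch '[{"travel":[0,0.001,0.006],"turn":0,"grip":0},{"travel":[0,0.001,0.006],"turn":0,"grip":0},{"travel":[0,0.001,0.006],"turn":0,"grip":1},{"travel":[0,0.001,0.006],"turn":0,"grip":1},{"travel":[0,0.001,0.006],"turn":0,"grip":1}]' 40| tail -1
python3 -m inch '[{"travel":[0,0,0],"turn":0,"grip":1},{"travel":[0,0,0],"turn":0,"grip":1},{"travel":[0,0,0],"turn":0,"grip":1}]'| tail -1
python3 to.py
```

```text
grip_force: 38.9
grip_force: 39.1
t 3.45 tcp [0.5081 0.0401 0.2538] yaw -3.07 F [-1.8343  4.5978  4.7172] w 0.122 gf 39.1
```

```bash
python3 -c "
from math import *
for a in range(0,21,5):
  t0=a/10
  print(t0,[(round(-(cos(t0)-cos(t0+i*.1))/3,3),round(-(sin(t0+i*.1)-sin(t0))/3,3)) for i in range(1,6)])"
```

```text
0.0 [(-0.002, -0.033), (-0.007, -0.066), (-0.015, -0.099), (-0.026, -0.13), (-0.041, -0.16)]
0.5 [(-0.017, -0.028), (-0.038, -0.055), (-0.06, -0.079), (-0.085, -0.101), (-0.112, -0.121)]
1.0 [(-0.029, -0.017), (-0.059, -0.03), (-0.091, -0.041), (-0.123, -0.048), (-0.157, -0.052)]
1.5 [(-0.033, -0.001), (-0.067, 0.002), (-0.099, 0.008), (-0.131, 0.017), (-0.162, 0.029)]
2.0 [(-0.03, 0.015), (-0.057, 0.034), (-0.083, 0.055), (-0.107, 0.078), (-0.128, 0.104)]
```

```bash

python3 -m inch '[{"travel":[0,-0.002,-0.033],"turn":0,"grip":1},{"travel":[0,-0.007,-0.066],"turn":0,"grip":1},{"travel":[0,-0.015,-0.099],"turn":0,"grip":1},{"travel":[0,-0.026,-0.13],"turn":0,"grip":1},{"travel":[0,-0.041,-0.16],"turn":0,"grip":1}]'| tail -1
python3 to.py
python3 -m inch '[{"travel":[0,-0.017,-0.028],"turn":0,"grip":1},{"travel":[0,-0.038,-0.055],"turn":0,"grip":1},{"travel":[0,-0.06,-0.079],"turn":0,"grip":1},{"travel":[0,-0.085,-0.101],"turn":0,"grip":1},{"travel":[0,-0.112,-0.121],"turn":0,"grip":1}]'| tail -1
python3 to.py
```

```text
grip_force: 38.8
t 3.95 tcp [0.5097 0.07   0.3734] yaw -3.15 F [ 3.5668  0.3746 -3.7112] w 0.119 gf 38.8
grip_force: 38.9
t 4.45 tcp [0.5139 0.1524 0.4665] yaw -3.26 F [-1.3315 -6.0176  4.5804] w 0.123 gf 38.9
```

```bash

python3 -m inch '[{"travel":[0,-0.029,-0.017],"turn":0,"grip":1},{"travel":[0,-0.059,-0.03],"turn":0,"grip":1},{"travel":[0,-0.091,-0.041],"turn":0,"grip":1},{"travel":[0,-0.123,-0.048],"turn":0,"grip":1},{"travel":[0,-0.157,-0.052],"turn":0,"grip":1}]'| tail -1
python3 to.py
python3 -m inch '[{"travel":[0,-0.017,0],"turn":0,"grip":1},{"travel":[0,-0.033,-0.001],"turn":0,"grip":1},{"travel":[0,-0.05,0],"turn":0,"grip":1},{"travel":[0,-0.067,0.002],"turn":0,"grip":1},{"travel":[0,-0.067,0.002],"turn":0,"grip":1}]'| tail -1
python3 to.py
```

```text
grip_force: 42.7
t 4.95 tcp [0.5201 0.271  0.5062] yaw -3.18 F [-0.6809 -2.2544 10.2517] w 0.124 gf 42.7
grip_force: 43.7
t 5.45 tcp [0.523  0.3226 0.5034] yaw -3.06 F [-2.7149  0.5605  8.9598] w 0.123 gf 43.7
```

```bash

python3 -m inch '[{"travel":[0,-0.0165,0.0025],"turn":0,"grip":1},{"travel":[0,-0.0328,0.006],"turn":0,"grip":1},{"travel":[0,-0.049,0.0102],"turn":0,"grip":1},{"travel":[0,-0.0648,0.0151],"turn":0,"grip":1},{"travel":[0,-0.0805,0.021],"turn":0,"grip":1}]'| tail -1
python3 to.py
python3 -m inch '[{"travel":[0,-0.0076,0.003],"turn":0,"grip":1},{"travel":[0,-0.0153,0.0065],"turn":0,"grip":1},{"travel":[0,-0.0228,0.0102],"turn":0,"grip":1},{"travel":[0,-0.0303,0.0138],"turn":0,"grip":1},{"travel":[0,-0.0303,0.0138],"turn":0,"grip":1}]'| tail -1
python3 to.py
```

```text
grip_force: 44.7
t 5.95 tcp [0.5265 0.3826 0.4864] yaw -3.11 F [-1.1014  1.4615  5.2609] w 0.121 gf 44.7
grip_force: 45.3
t 6.45 tcp [0.5278 0.4053 0.4754] yaw -3.1 F [-1.0559  0.6771  3.6838] w 0.117 gf 45.3
```

```bash

python3 -m inch '[{"travel":[0,0,0],"turn":0,"grip":1},{"travel":[0,0,0],"turn":0,"grip":1}]'| tail -1
python3 to.py
python3 -m inch '[{"travel":[0,-0.003,0.0015],"turn":0,"grip":1},{"travel":[0,-0.003,0.0015],"turn":0,"grip":1},{"travel":[0,-0.003,0.0015],"turn":0,"grip":1}]'| tail -1
python3 to.py
python3 -m inch '[{"travel":[0,-0.003,0.0015],"turn":0,"grip":1},{"travel":[0,-0.003,0.0015],"turn":0,"grip":1},{"travel":[0,-0.003,0.0015],"turn":0,"grip":1}]'| tail -1
python3 to.py
python3 - <<'E'
from h import *
cv2.imwrite("pics/s2.png",arm.capture("scene")["color"][:,:,::-1])
E
```

```text
grip_force: 45.3
t 6.65 tcp [0.5278 0.4051 0.4754] yaw -3.1 F [0.3088 0.82   4.6069] w 0.121 gf 45.3
grip_force: 45.6
t 6.95 tcp [0.5279 0.4057 0.4754] yaw -3.18 F [-2.6735 -6.1816  6.4328] w 0.117 gf 45.6
grip_force: 45.9
t 7.25 tcp [0.528  0.4063 0.4753] yaw -3.25 F [ -6.6618 -12.3117  10.2578] w 0.12 gf 45.9
```

View pics/s2.png

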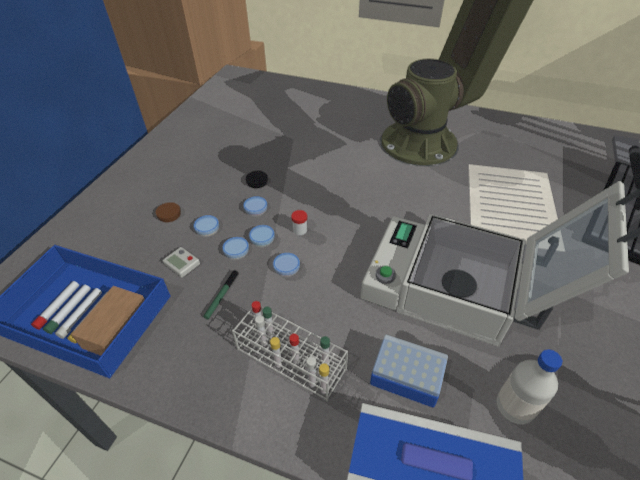

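Hood is leaning on its stops and the plate is now visible. I'll release the bar and retreat upward.

```bash

python3 -m inch '[{"travel":[0,0.0045,-0.002],"turn":0,"grip":1},{"travel":[0,0.0045,-0.002],"turn":0,"grip":0.3},{"travel":[0,0.0045,-0.002],"turn":0,"grip":0},{"travel":[0,0.0045,-0.002],"turn":0,"grip":0},{"travel":[0,0.0045,-0.002],"turn":0,"grip":0}]'| tail -1
python3 to.py
python3 -m inch '[{"travel":[0,0,-0.02],"turn":0,"grip":0},{"travel":[0,0,-0.04],"turn":0,"grip":0},{"travel":[0,0,-0.06],"turn":0,"grip":0},{"travel":[0,0.03,-0.07],"turn":0,"grip":0},{"travel":[0,0.09,-0.07],"turn":0,"grip":0}]'| tail -1
python3 to.py 0.54 -0.1 0.45
```

```text
grip_force: 0.0
t 7.8 tcp [0.5278 0.4065 0.4737] yaw -3.08 F [ 1.0708 -1.1484 -0.3512] w 0.501 gf 0.0
grip_force: 0.0
t 8.3 tcp [0.5241 0.3405 0.5259] yaw -2.93 F [ 1.133  -0.4997  0.4242] w 0.5 gf 0.0
travel [0.0513 0.5853 0.1018] turn
```

```bash

python3 -m inch '[{"travel":[0,0.06,0],"turn":0,"grip":0},{"travel":[0,0.12,0],"turn":0,"grip":0},{"travel":[0,0.18,0.02],"turn":0,"grip":0},{"travel":[0,0.24,0.04],"turn":0,"grip":1},{"travel":[0,0.24,0.04],"turn":0,"grip":1}]'| tail -1
cat > w.py <<'E'
import sys,pickle; from h import *
c=arm.capture("wrist"); pickle.dump(c,open(sys.argv[1]+".pkl","wb")); cv2.imwrite(f"pics/{sys.argv[1]}.png",c["color"][:,:,::-1])
E
python3 w.py wp
python3 -m inch '[{"travel":[0,0.06,0.01],"turn":0,"grip":1},{"travel":[0,0.12,0.02],"turn":0,"grip":1},{"travel":[0,0.18,0.03],"turn":0,"grip":1},{"travel":[0,0.24,0.04],"turn":0,"grip":1},{"travel":[0,0.3,0.05],"turn":0,"grip":1}]'| tail -1
python3 -m inch '[{"travel":[0,0.06,0.01],"turn":0,"grip":1},{"travel":[0,0.12,0.02],"turn":0,"grip":1},{"travel":[0,0.18,0.03],"turn":0,"grip":1},{"travel":[0,0.2,0.04],"turn":0,"grip":1},{"travel":[0,0.2,0.04],"turn":0,"grip":1}]'| tail -1
python3 w.py wd1
python3 to.py 0.54 -0.27 0.4
python3 -c "
from h import *
import pickle
a=pickle.load(open('wp.pkl','rb'))['color'];b=pickle.load(open('wd1.pkl','rb'))['color']
cv2.imwrite('pics/ab.png',np.hstack([cv2.resize(a,(400,300)),cv2.resize(b,(400,300))])[:,:,::-1])"
```

```text
grip_force: 0.0
grip_force: 0.0
grip_force: 0.0
t 9.9 tcp [ 0.4946 -0.2157  0.4289] yaw -3.16 F [-0.2229  0.7272 -0.255 ] w 0.002 gf 0.0
travel [0.0644 0.069  0.0384] turn
```

View pics/ab.png

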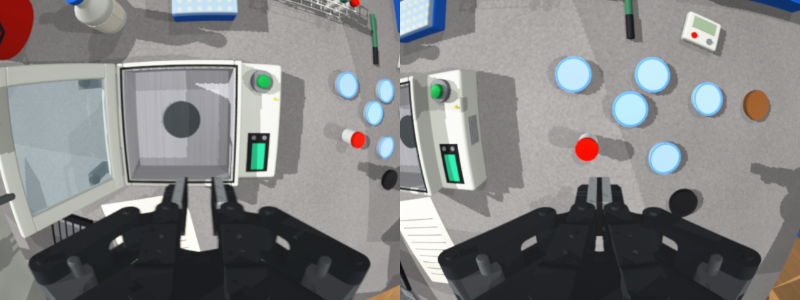

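```bash
cat > dishes.py <<'E'
import sys,pickle; from h import *
# detect blue lids in a wrist pickle; print world xy on plane z
def det(name,z=.015):
    c=pickle.load(open(name+".pkl","rb")); k=cal(c)
    m=cv2.inRange(cv2.cvtColor(c["color"],cv2.COLOR_RGB2HSV),(95,60,120),(118,255,255))
    out=[]
    for q in cv2.findContours(m,cv2.RETR_EXTERNAL,cv2.CHAIN_APPROX_NONE)[0]:
        if cv2.contourArea(q)<250: continue
        r=cv2.boundingRect(q)
        e=cv2.fitEllipse(cv2.convexHull(q)) 
        if max(e[1])/min(e[1])>1.7 or max(e[1])>150: continue
        out.append((np.array(e[0]),plane(ray(k,e[0],True),z),np.array(e[1]),ray(k,e[0],True)))
    return out
if __name__=="__main__":
    for n in sys.argv[1:]:
        print(n)
        for u,p,s,_ in det(n): print(u.round(1),p,s.round(1))
E
python3 dishes.py wp wd1
python3 - <<'E'
from h import *; import pickle
from dishes import det
c=pickle.load(open("wp.pkl","rb")); k=cal(c)
a=det("wp"); b=det("wd1")
for u,p,s,r in b:
    j=min(a,key=lambda t:np.linalg.norm(t[1]-p)); 
    if np.linalg.norm(j[1]-p)<.03: print("tri",tri([r,j[3]]))
g=c["color"][150:240,230:350].astype(int)
m=(g.sum(2)<280).astype(np.uint8)
n,_,s,cc=cv2.connectedComponentsWithStats(m)
for i in range(1,n):
    if s[i][4]>300:
        uv=cc[i]+[230,150]; print(uv,s[i]); rp=ray(k,uv,True); print(plane(rp,.026))
D=pickle.load(open("d0.pkl","rb")); 
print("jar/cap",plane(ray(cal(pickle.load(open("wd1.pkl","rb"))),(587*0+ (587-400)*1.6,149*1.6),True),.05))
S=arm.capture("scene"); ks=cal(S); 
m=(S["color"][260:305,430:490].sum(2)<120*1).astype(np.uint8); n,_,s,cc=cv2.connectedComponentsWithStats(m)
for i in range(1,n):
    if s[i][4]>200: uv=cc[i]+[430,260]; print("scene plate",uv,s[i],tri([rp,ray(ks,uv)]))
E
```

```text
wp
[617.4 235.2] [ 0.4304 -0.3266  0.015 ] [25.8 37.1]
[598.2 180.4] [ 0.5195 -0.2664  0.015 ] [30.5 40.2]
[616.6 144.9] [ 0.5756 -0.3055  0.015 ] [28.2 39.5]
[555.1 135.7] [ 0.582  -0.1762  0.015 ] [35.7 43.4]
wd1
[422.9 252.1] [ 0.4306 -0.3286  0.015 ] [51.2 54.2]
[368.  174.2] [ 0.5194 -0.2686  0.015 ] [57.8 58.3]
[491.5 157.8] [ 0.5345 -0.4089  0.015 ] [50.  54.5]
[403.4 119.5] [ 0.5755 -0.308   0.015 ] [56.6 58.4]
[277.  118.8] [ 0.5819 -0.1785  0.015 ] [58.  59.2]
tri [ 0.4296 -0.3294  0.0123]
tri [ 0.5191 -0.269   0.0122]
tri [ 0.5756 -0.3087  0.0118]
tri [ 0.582  -0.1782  0.0123]
[290.6898 190.8882] [  32   13   58   57 2595]
[0.5177 0.1886 0.026 ]
jar/cap [ 0.4643 -0.1952  0.05  ]
```

```bash
python3 to.py .582 -.1785 .24; 
```

```text
t 9.95 tcp [ 0.4947 -0.215   0.4296] yaw -3.09 F [-0.4278  0.1719  1.2191] w -0.001 gf 0.0
travel [ 0.1137 -0.0549  0.2527] turn
```

```bash

python3 -m inch '[{"travel":[0.03,-0.014,0.05],"turn":0,"grip":1},{"travel":[0.06,-0.028,0.1],"turn":0,"grip":1},{"travel":[0.09,-0.042,0.15],"turn":0,"grip":1},{"travel":[0.114,-0.055,0.2],"turn":0,"grip":1},{"travel":[0.114,-0.055,0.253],"turn":0,"grip":1}]'| tail -1
python3 -m inch '[{"travel":[0,0,0.0],"turn":0,"grip":1},{"travel":[0,0,0],"turn":0,"grip":1}]'| tail -1
python3 to.py .582 -.1785 .20
python3 w.py wd5
```

```text
grip_force: 0.0
grip_force: 0.0
t 10.65 tcp [ 0.5823 -0.1779  0.2412] yaw -2.98 F [0.5679 0.2597 0.7165] w -0.002 gf 0.0
travel [-0.0004  0.0007  0.0549] turn
```

View pics/wd5.png

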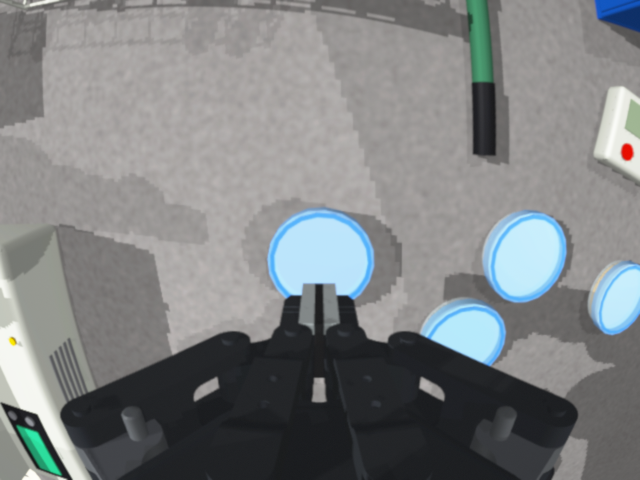

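```bash

python3 -m inch '[{"travel":[0,0,0.03],"turn":0,"grip":1},{"travel":[0,0,0.055],"turn":0,"grip":1},{"travel":[0,0,0.062],"turn":0,"grip":1},{"travel":[0,0,0.067],"turn":0,"grip":1},{"travel":[0,0,0.067],"turn":0,"grip":1}]'| tail -1
python3 to.py
python3 -m inch '[{"travel":[0,0,0.003],"turn":0,"grip":1},{"travel":[0,0,0.006],"turn":0,"grip":1},{"travel":[0,0,0.006],"turn":0,"grip":1}]'| tail -1
python3 to.py
python3 -m inch '[{"travel":[0,0,0.003],"turn":0,"grip":1},{"travel":[0,0,0.006],"turn":0,"grip":1},{"travel":[0,0,0.006],"turn":0,"grip":1}]'| tail -1
python3 to.py
```

```text
grip_force: 0.0
t 11.2 tcp [ 0.5822 -0.1789  0.1914] yaw -3.08 F [ 0.6554  0.8688 -0.5341] w -0.0 gf 0.0
grip_force: 2.4
t 11.5 tcp [ 0.5824 -0.1789  0.1869] yaw -3.07 F [0.7719 0.1221 4.6434] w -0.0 gf 2.4
grip_force: 12.3
t 11.8 tcp [ 0.5825 -0.1788  0.1863] yaw -3.01 F [-10.5203   5.2723  24.9237] w 0.002 gf 12.3
```

```bash

python3 -m inch '[{"travel":[0,0,-0.03],"turn":0,"grip":1},{"travel":[0,0.05,-0.06],"turn":0,"grip":1},{"travel":[0.0,0.11,-0.06],"turn":0,"grip":1},{"travel":[0.001,0.173,-0.06],"turn":0,"grip":1},{"travel":[0.001,0.173,-0.05],"turn":0,"grip":1}]'| tail -1
python3 -m inch '[{"travel":[0,0,0],"turn":0,"grip":1},{"travel":[0,0,0.02],"turn":0,"grip":1},{"travel":[0,0,0.035],"turn":0,"grip":1},{"travel":[0,0,0.035],"turn":0,"grip":1}]'| tail -1
python3 to.py .5755 -.308 .191
```

```text
grip_force: 0.0
grip_force: 0.0
t 12.7 tcp [ 0.5753 -0.3072  0.1894] yaw -3.01 F [ 0.1194  1.1074 -0.8325] w -0.004 gf 0.0
travel [ 0.0004  0.001  -0.0021] turn
```

```bash

python3 -m inch '[{"travel":[0,0,0.003],"turn":0,"grip":1},{"travel":[0,0,0.006],"turn":0,"grip":1},{"travel":[0,0,0.009],"turn":0,"grip":1},{"travel":[0,0,0.009],"turn":0,"grip":1}]'| tail -1
python3 to.py
python3 -m inch '[{"travel":[0,0,0.001],"turn":0,"grip":1},{"travel":[0,0,0.001],"turn":0,"grip":1}]'| tail -1
python3 to.py
```

```text
grip_force: 2.7
t 13.1 tcp [ 0.5758 -0.3081  0.1866] yaw -3.05 F [-1.6004  2.8033  5.1336] w -0.004 gf 2.7
grip_force: 4.4
t 13.3 tcp [ 0.5758 -0.3081  0.1866] yaw -3.04 F [-3.9462  4.7869  8.5125] w -0.006 gf 4.4
```

```bash

python3 -m inch '[{"travel":[0,0,0.004],"turn":0,"grip":1},{"travel":[0,0,0.004],"turn":0,"grip":1},{"travel":[0,0,0.004],"turn":0,"grip":1}]'| tail -1
python3 to.py
python3 -m inch '[{"travel":[0,0,-0.03],"turn":0,"grip":1},{"travel":[0,0,-0.06],"turn":0,"grip":1},{"travel":[0,0,-0.06],"turn":0,"grip":1}]'| tail -1
python3 to.py .5345 -.409 .22
```

```text
grip_force: 10.6
t 13.6 tcp [ 0.5758 -0.3081  0.1864] yaw -3.01 F [-9.797   9.1991 20.5947] w -0.0 gf 10.6
grip_force: 0.0
t 13.9 tcp [ 0.5765 -0.3088  0.231 ] yaw -3.06 F [0.2224 0.0581 0.2189] w 0.004 gf 0.0
travel [-0.0489  0.1363  0.0147] turn
```

```bash

python3 -m inch '[{"travel":[-0.02,0.05,0],"turn":0,"grip":1},{"travel":[-0.035,0.1,0],"turn":0,"grip":1},{"travel":[-0.049,0.136,0],"turn":0,"grip":1},{"travel":[-0.049,0.136,0.02],"turn":0,"grip":1},{"travel":[-0.049,0.136,0.02],"turn":0,"grip":1}]'| tail -1
python3 to.py .5345 -.409 .191
```

```text
grip_force: 0.0
t 14.4 tcp [ 0.5323 -0.4083  0.2082] yaw -3.19 F [-0.3248  0.289  -0.0547] w -0.001 gf 0.0
travel [0.0031 0.0008 0.0229] turn
```

```bash

python3 -m inch '[{"travel":[0.003,0.001,0.01],"turn":0,"grip":1},{"travel":[0.003,0.001,0.023],"turn":0,"grip":1},{"travel":[0.003,0.001,0.028],"turn":0,"grip":1},{"travel":[0.003,0.001,0.033],"turn":0,"grip":1},{"travel":[0.003,0.001,0.035],"turn":0,"grip":1}]'| tail -1
python3 to.py
python3 -m inch '[{"travel":[0,0,0.004],"turn":0,"grip":1},{"travel":[0,0,0.004],"turn":0,"grip":1}]'| tail -1
python3 to.py
```

```text
grip_force: 6.3
t 14.9 tcp [ 0.536  -0.4084  0.1865] yaw -3.01 F [-3.7703  7.4103 12.1564] w 0.002 gf 6.3
grip_force: 9.4
t 15.1 tcp [ 0.536  -0.4084  0.1864] yaw -2.98 F [-7.3618  9.5492 18.6135] w -0.004 gf 9.4
```

Home. Next is dish 2 (the jar and d3 are clear of the path).

```bash

python3 -m inch '[{"travel":[0,0,0.002],"turn":0,"grip":1},{"travel":[0,0,0.002],"turn":0,"grip":1},{"travel":[0,0,-0.03],"turn":0,"grip":1},{"travel":[0,0,-0.05],"turn":0,"grip":1},{"travel":[0,0,-0.05],"turn":0,"grip":1}]'| tail -1
python3 to.py .4303 -.3287 .215
```

```text
grip_force: 0.0
t 15.6 tcp [ 0.5364 -0.4094  0.223 ] yaw -3.05 F [ 1.428  -0.6786 -0.1787] w -0.001 gf 0.0
travel [-0.1471 -0.1     0.0097] turn
```

```bash

python3 -m inch '[{"travel":[-0.048,-0.034,0],"turn":0,"grip":1},{"travel":[-0.096,-0.068,0],"turn":0,"grip":1},{"travel":[-0.145,-0.099,0],"turn":0,"grip":1},{"travel":[-0.145,-0.099,0],"turn":0,"grip":1},{"travel":[-0.145,-0.099,0],"turn":0,"grip":1}]'| tail -1
python3 to.py .4303 -.3287 .191
```

```text
grip_force: 0.0
t 16.1 tcp [ 0.4304 -0.3288  0.2195] yaw -3.06 F [ 0.9488 -1.2195 -0.4888] w -0.0 gf 0.0
travel [-0.0002 -0.0001  0.038 ] turn
```

```bash
cat > chk.py <<'E'
from h import *
for n in ["scene","side"]:
    c=arm.capture(n);k=cal(c); print(n,[tuple(plane(ray(k,b),.011)[:2].round(3)) for b,s in blobs(c["color"],amin=150) if s[4]<900 and plane(ray(k,b),.011)[1]<-.1])
E
python3 chk.py
python3 -m inch '[{"travel":[0,0,0.02],"turn":0,"grip":1},{"travel":[0,0,0.038],"turn":0,"grip":1},{"travel":[0,0,0.043],"turn":0,"grip":1},{"travel":[0,0,0.048],"turn":0,"grip":1},{"travel":[0,0,0.05],"turn":0,"grip":1}]'| tail -1
python3 to.py
python3 -m inch '[{"travel":[0,0,0.005],"turn":0,"grip":1},{"travel":[0,0,0.005],"turn":0,"grip":1}]'| tail -1
python3 to.py
```

```text
scene [(np.float64(0.426), np.float64(-0.334)), (np.float64(0.534), np.float64(-0.413)), (np.float64(0.517), np.float64(-0.272)), (np.float64(0.574), np.float64(-0.311)), (np.float64(0.582), np.float64(-0.18))]
side [(np.float64(0.534), np.float64(-0.41)), (np.float64(0.429), np.float64(-0.334)), (np.float64(0.545), np.float64(-0.29)), (np.float64(0.582), np.float64(-0.178))]
grip_force: 18.9
t 16.7 tcp [ 0.4315 -0.3293  0.1862] yaw -3.02 F [-13.8123  16.8806  37.7479] w -0.002 gf 18.9
grip_force: 25.4
t 16.9 tcp [ 0.4316 -0.3293  0.186 ] yaw -2.97 F [-19.6877  23.6413  51.8822] w 0.0 gf 25.4
```

```bash

python3 -m inch '[{"travel":[0,0,-0.03],"turn":0,"grip":1},{"travel":[0,0,-0.06],"turn":0,"grip":1},{"travel":[0.05,-0.04,-0.06],"turn":0,"grip":1},{"travel":[0.1,-0.086,-0.06],"turn":0,"grip":1},{"travel":[0.113,-0.086,-0.06],"turn":0,"grip":1}]'| tail -1
python3 -m inch '[{"travel":[0,0,0],"turn":0,"grip":1},{"travel":[0,0,0],"turn":0,"grip":1}]'|tail -1
python3 to.py .5193 -.2687 .191
```

```text
grip_force: 0.0
grip_force: 0.0
t 17.6 tcp [ 0.5187 -0.2697  0.2221] yaw -3.11 F [ 0.5928  0.1268 -1.434 ] w 0.002 gf 0.0
travel [ 0.0008 -0.0013  0.0414] turn
```

```bash

python3 -m inch '[{"travel":[0.001,-0.001,0.02],"turn":0,"grip":1},{"travel":[0.001,-0.001,0.041],"turn":0,"grip":1},{"travel":[0.001,-0.001,0.046],"turn":0,"grip":1},{"travel":[0.001,-0.001,0.051],"turn":0,"grip":1},{"travel":[0.001,-0.001,0.053],"turn":0,"grip":1}]'| tail -1
python3 to.py
python3 -m inch '[{"travel":[0,0,0.002],"turn":0,"grip":1},{"travel":[0,0,0.002],"turn":0,"grip":1}]'| tail -1
python3 to.py
python3 -m inch '[{"travel":[0,0,-0.03],"turn":0,"grip":1},{"travel":[0,0,-0.07],"turn":0,"grip":1},{"travel":[0,0,-0.13],"turn":0,"grip":-1},{"travel":[0,0,-0.19],"turn":0,"grip":-1},{"travel":[0,0,-0.19],"turn":0,"grip":-1}]'| tail -1
python3 w.py wq1; python3 dishes.py wq1; python3 to.py
```

```text
grip_force: 13.1
t 18.1 tcp [ 0.5191 -0.2689  0.1863] yaw -3.07 F [-13.4916   9.3075  26.2461] w 0.002 gf 13.1
grip_force: 13.5
t 18.3 tcp [ 0.5191 -0.2688  0.1863] yaw -3.06 F [-14.8842  10.169   27.7862] w 0.001 gf 13.5
grip_force: 0.0
wq1
[371.5 320.8] [ 0.4333 -0.3119  0.015 ] [30.6 48.7]
[316.8 227.2] [ 0.5201 -0.2687  0.015 ] [73.1 74.6]
[480.1 201. ] [ 0.5357 -0.4067  0.015 ] [65.4 70.2]
[201.8 158.1] [ 0.582  -0.1806  0.015 ] [71.6 73.9]
[363.2 155.3] [ 0.5754 -0.3077  0.015 ] [75.8 76.4]
t 18.85 tcp [ 0.52   -0.2691  0.3284] yaw -3.11 F [-0.2905  0.1511 -0.4364] w 0.591 gf 0.0
```

```bash
python3 to.py .582 -.1795 .22;
python3 -m inch '[{"travel":[0.03,-0.04,0.05],"turn":0,"grip":-1},{"travel":[0.06,-0.08,0.1],"turn":0,"grip":-1},{"travel":[0.075,-0.115,0.145],"turn":0,"grip":-1},{"travel":[0.075,-0.115,0.145],"turn":0,"grip":-1},{"travel":[0.075,-0.115,0.145],"turn":0,"grip":-1}]'| tail -1;
python3 w.py wq2; python3 dishes.py wq2;python3 to.py .582 -.179 .171
```

```text
t 18.85 tcp [ 0.52   -0.2691  0.3284] yaw -3.11 F [-0.2905  0.1511 -0.4364] w 0.591 gf 0.0
travel [ 0.0752 -0.124   0.1449] turn 
grip_force: 0.0
wq2
[506.9 444.8] [ 0.4356 -0.3151  0.015 ] [48.4 52.8]
[636.  306.2] [ 0.5396 -0.4029  0.015 ] [53.2 88.1]
[535.5 265.3] [ 0.5787 -0.3033  0.015 ] [ 87.3 106.7]
[306.7 269.4] [ 0.5851 -0.179   0.015 ] [115.8 120.8]
t 19.4 tcp [ 0.5804 -0.1858  0.2154] yaw -3.07 F [ 0.8768 -1.011   1.6521] w 1.001 gf 0.0
travel [ 0.0017 -0.0092  0.0592] turn
```

```bash

python3 -m inch '[{"travel":[0.003,-0.009,0.01],"turn":0,"grip":-1},{"travel":[0.003,-0.009,0.04],"turn":0,"grip":-1},{"travel":[0.003,-0.009,0.059],"turn":0,"grip":-1},{"travel":[0.003,-0.009,0.059],"turn":0,"grip":-1}]' 25| tail -1;
python3 to.py
python3 -m inch '[{"travel":[0,0,0],"turn":0,"grip":1},{"travel":[0,0,0],"turn":0,"grip":1},{"travel":[0,0,0],"turn":0,"grip":1},{"travel":[0,0,0],"turn":0,"grip":1},{"travel":[0,0,0],"turn":0,"grip":1}]' 25| tail -1;
python3 to.py
```

```text
grip_force: 0.0
t 19.8 tcp [ 0.5822 -0.1792  0.1693] yaw -3.15 F [-0.1257 -0.5593 -0.1237] w 1.001 gf 0.0
grip_force: 27.4
t 20.3 tcp [ 0.5838 -0.1791  0.1733] yaw -3.07 F [-0.5343  0.9555  5.7425] w 0.689 gf 27.4
```

```bash

python3 -m inch '[{"travel":[0,0,-0.03],"turn":0,"grip":1},{"travel":[0,0,-0.08],"turn":0,"grip":1},{"travel":[0,0,-0.14],"turn":0,"grip":1},{"travel":[0,-0.02,-0.19],"turn":0,"grip":1},{"travel":[-0.01,-0.08,-0.21],"turn":0,"grip":1}]'| tail -1;
python3 -m inch '[{"travel":[-0.02,-0.06,0],"turn":0,"grip":1},{"travel":[-0.04,-0.12,0],"turn":0,"grip":1},{"travel":[-0.06,-0.18,0],"turn":0,"grip":1},{"travel":[-0.08,-0.24,0],"turn":0,"grip":1},{"travel":[-0.09,-0.3,0],"turn":0,"grip":1}]'| tail -1;
python3 to.py .517 .1888 .22 -3.13
```

```text
grip_force: 27.1
grip_force: 27.1
t 21.3 tcp [0.5225 0.1114 0.3293] yaw -3.07 F [ 1.0826 -0.407   0.9961] w 0.687 gf 27.1
travel [-0.0128 -0.1026  0.1458] turn 0.0005
```

```bash

python3 -m inch '[{"travel":[-0.01,-0.06,0],"turn":0,"grip":1},{"travel":[-0.013,-0.103,0],"turn":0,"grip":1},{"travel":[-0.013,-0.103,0.05],"turn":0,"grip":1},{"travel":[-0.013,-0.103,0.11],"turn":0,"grip":1},{"travel":[-0.013,-0.103,0.13],"turn":0,"grip":1}]'| tail -1;
python3 -m inch '[{"travel":[0,0,0],"turn":0,"grip":1},{"travel":[0,0,0],"turn":0,"grip":1}]'| tail -1;
python3 w.py wpl1
python3 to.py .517 .1888 .2005 -3.13
```

```text
grip_force: 27.3
grip_force: 27.3
t 22.05 tcp [0.519  0.1875 0.2343] yaw -3.09 F [-0.3735  0.7669  0.3169] w 0.685 gf 27.3
travel [-0.0029 -0.0015  0.0451] turn 0.0003
```

View pics/wpl1.png

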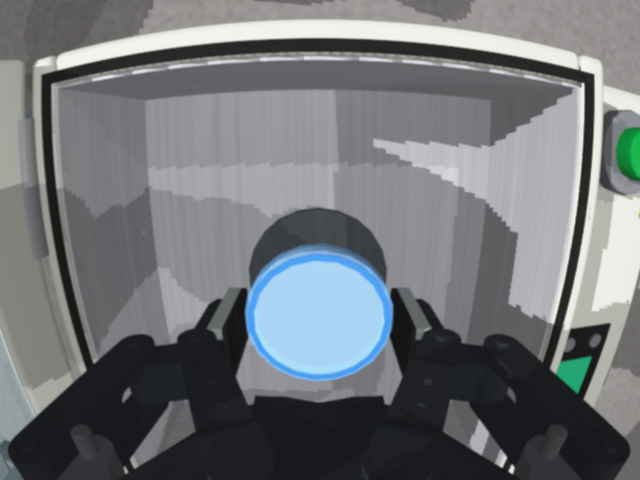

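```bash
cat > held.py <<'E'
# held dish: offset of lid centre from TCP (world) given dish-bottom offset under TCP
import sys; from h import *
n=sys.argv[1]; off=float(sys.argv[2])
import pickle; from dishes import det
o=arm.get_obs(); z=o["tcp_pos"][2]-off+.013
for u,p,s,_ in det(n,z):
    if np.linalg.norm(p[:2]-o["tcp_pos"][:2])<.04: print("held lid",u.round(1),"minus tcp",p-o["tcp_pos"],s.round(1))
E
python3 held.py wpl1 .1733
python3 -m inch '[{"travel":[-0.002,-0.0015,0.02],"turn":0,"grip":1},{"travel":[-0.002,-0.0015,0.038],"turn":0,"grip":1},{"travel":[-0.002,-0.0015,0.038],"turn":0,"grip":1}]'| tail -1;
python3 to.py .517 .1888 .2 -3.13
```

```text
held lid [318.6 312.8] minus tcp [ 0.0023  0.0005 -0.1603] [137.1 148.6]
grip_force: 27.3
t 22.35 tcp [0.516  0.1881 0.2007] yaw -3.12 F [-0.4829  0.2992 -1.5074] w 0.684 gf 27.3
travel [ 0.0013 -0.001   0.0009] turn 0.0001
```

```bash

python3 -m inch '[{"travel":[-0.001,-0.0005,0.0015],"turn":0,"grip":1},{"travel":[-0.001,-0.0005,0.0015],"turn":0,"grip":1}]'| tail -1;
python3 to.py
python3 -m inch '[{"travel":[0,0,0],"turn":0,"grip":-0.45},{"travel":[0,0,0],"turn":0,"grip":-0.6},{"travel":[0,0,0],"turn":0,"grip":-0.7},{"travel":[0,0,-0.01],"turn":0,"grip":-0.8},{"travel":[0,0,-0.04],"turn":0,"grip":-1}]'| tail -1;
python3 to.py
python3 -m inch '[{"travel":[0,0,-0.05],"turn":0,"grip":-1},{"travel":[0,0,-0.1],"turn":0,"grip":-1},{"travel":[0,0,-0.13],"turn":0,"grip":-1},{"travel":[0,0,-0.13],"turn":0,"grip":-1},{"travel":[0,0,-0.13],"turn":0,"grip":-1}]'| tail -1;
python3 w.py wpl2; python3 held.py wpl2 0.3; python3 - <<'E'
from dishes import det
for u,p,s,_ in det("wpl2",.039): print(u,p,s)
E
```

```text
grip_force: 27.3
t 22.55 tcp [0.5161 0.189  0.2023] yaw -3.08 F [-0.2935  0.132   0.0301] w 0.688 gf 27.3
grip_force: 0.0
t 23.05 tcp [0.5153 0.1886 0.2305] yaw -3.1 F [ 0.6375 -0.4996 -0.636 ] w 0.999 gf 0.0
grip_force: 0.0
held lid [319.  232.3] minus tcp [ 0.0004  0.0008 -0.287 ] [80.4 82.5]
[319.0354 232.2977] [0.5154 0.1897 0.039 ] [80.4246 82.5087]
```

```bash
python3 - <<'E'
from h import *; import pickle
c=pickle.load(open("wpl2.pkl","rb"));k=cal(c); a=c["color"]
g=a.astype(int); m=((g.sum(2)<290)|((g[:,:,2]-g[:,:,0])>40)).astype(np.uint8); m[:150]=0;m[330:]=0
m=cv2.morphologyEx(m,cv2.MORPH_OPEN,np.ones((3,3),np.uint8))
n,l,s,cc=cv2.connectedComponentsWithStats(m); i=l[232,319]; print(s[i],cc[i])
q=max(cv2.findContours((l==i).astype(np.uint8),cv2.RETR_EXTERNAL,cv2.CHAIN_APPROX_NONE)[0],key=len)
e=cv2.fitEllipse(q); print(e, plane(ray(k,e[0],True),.026))
cv2.imwrite("pics/pl.png",cv2.resize(a[160:320,220:420],(600,480))[:,:,::-1])
E
```

```text
[ 275  180   92   93 6708] [320.2115 225.448 ]
((320.2339782714844, 225.4773712158203), (90.73343658447266, 92.40154266357422), 20.41181182861328) [0.5172 0.1887 0.026 ]
```

View pics/pl.png

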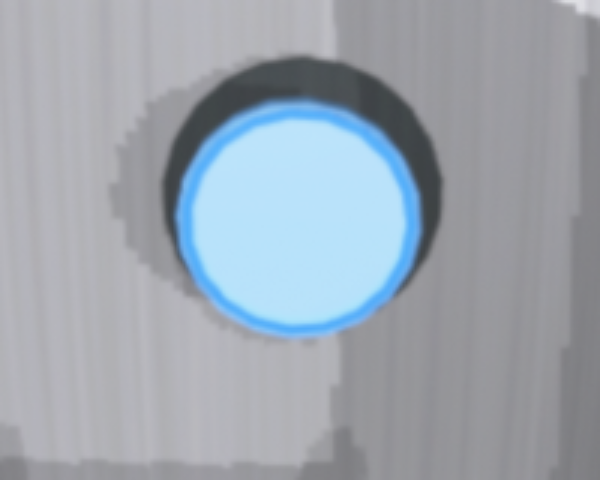

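```bash
python3 chk.py; python3 to.py .5755 -.308 .23 -35
```

```text
scene [(np.float64(0.429), np.float64(-0.331)), (np.float64(0.533), np.float64(-0.413)), (np.float64(0.52), np.float64(-0.27)), (np.float64(0.574), np.float64(-0.311))]
side []
t 23.7 tcp [0.5158 0.1889 0.3283] yaw -3.09 F [0.1089 0.5925 0.2334] w 0.998 gf 0.0
travel [0.1154 0.6571 0.1317] turn 0.2659
```

```bash

python3 -m inch '[{"travel":[0.01,0.06,0],"turn":0,"grip":-1},{"travel":[0.02,0.12,0],"turn":0,"grip":-1},{"travel":[0.03,0.18,0],"turn":0,"grip":-1},{"travel":[0.04,0.24,0],"turn":0,"grip":-1},{"travel":[0.05,0.3,0],"turn":0,"grip":-1}]'| tail -1;
python3 -m inch '[{"travel":[0.01,0.06,0],"turn":0.05,"grip":-1},{"travel":[0.02,0.12,0],"turn":0.11,"grip":-1},{"travel":[0.04,0.18,0],"turn":0.17,"grip":-1},{"travel":[0.05,0.24,0.03],"turn":0.22,"grip":-1},{"travel":[0.06,0.3,0.06],"turn":0.266,"grip":-1}]'| tail -1;
python3 -m inch '[{"travel":[0,0.0,0.0],"turn":0,"grip":-1},{"travel":[0,0.0,0],"turn":0,"grip":-1}]'| tail -1;
python3 w.py wq3; python3 dishes.py wq3;python3 to.py .5755 -.308 .21 -35
```

```text
grip_force: 0.0
grip_force: 0.0
grip_force: 0.0
wq3
[494.9 319.5] [ 0.4387 -0.3397  0.015 ] [42.  62.3]
[366.9 291.4] [ 0.5221 -0.2697  0.015 ] [78.9 84.3]
[371.  196.8] [ 0.5768 -0.3084  0.015 ] [89.2 90.7]
[514.2 166.1] [ 0.5375 -0.407   0.015 ] [74.9 83.7]
t 24.95 tcp [ 0.5738 -0.2634  0.2845] yaw -35.01 F [1.1752 0.5168 0.557 ] w 0.998 gf 0.0
travel [0.036  0.0473 0.0993] turn -0.0001
```

```bash

python3 -m inch '[{"travel":[0.036,0.048,0.05],"turn":0,"grip":-1},{"travel":[0.036,0.048,0.08],"turn":0,"grip":-1},{"travel":[0.036,0.048,0.08],"turn":0,"grip":-1}]'| tail -1;
python3 to.py .576 -.3083 .1755 -35
```

```text
grip_force: 0.0
t 25.25 tcp [ 0.5744 -0.3074  0.2211] yaw -35.0 F [-0.816  -0.3071 -1.5971] w 1.0 gf 0.0
travel [ 0.0029 -0.0004  0.0607] turn 0.0
```

```bash

python3 -m inch '[{"travel":[0.002,0,0.03],"turn":0,"grip":-1},{"travel":[0.002,0,0.061],"turn":0,"grip":-1},{"travel":[0.002,0,0.061],"turn":0,"grip":-1}]'| tail -1;
python3 to.py
python3 -m inch '[{"travel":[0,0,0],"turn":0,"grip":1},{"travel":[0,0,0],"turn":0,"grip":1},{"travel":[0,0,0],"turn":0,"grip":1},{"travel":[0,0,0],"turn":0,"grip":1},{"travel":[0,0,0],"turn":0,"grip":1}]'| tail -1;
python3 to.py
```

```text
grip_force: 0.0
t 25.55 tcp [ 0.5764 -0.3073  0.1782] yaw -34.9 F [-0.9584  0.0994 -0.2814] w 0.996 gf 0.0
grip_force: 6.9
t 26.05 tcp [ 0.5786 -0.3101  0.1867] yaw -34.93 F [-1.5546 -0.5217 14.2322] w 0.146 gf 6.9
```

```bash

python3 -m inch '[{"travel":[0,0,-0.02],"turn":0,"grip":-1},{"travel":[0,0,-0.04],"turn":0,"grip":-1},{"travel":[0,0,-0.06],"turn":0,"grip":-1},{"travel":[0,0,-0.06],"turn":0,"grip":-1},{"travel":[0,0,-0.06],"turn":0,"grip":-1}]'| tail -1;
python3 w.py wq4; python3 dishes.py wq4;python3 to.py .576 -.308 .17 -35
```

```text
grip_force: 0.0
wq4
[320.6 369. ] [ 0.5256 -0.2739  0.015 ] [ 76.6 102.2]
[320.9 268.3] [ 0.5777 -0.3104  0.015 ] [108.9 113.3]
[507.4 224.3] [ 0.539  -0.4075  0.015 ] [ 94.3 106.4]
t 26.6 tcp [ 0.5765 -0.309   0.224 ] yaw -35.02 F [-0.1861 -0.4463 -0.0721] w 1.0 gf 0.0
travel [-0.0012 -0.0007  0.072 ] turn -0.0001
```

View pics/wq4.png

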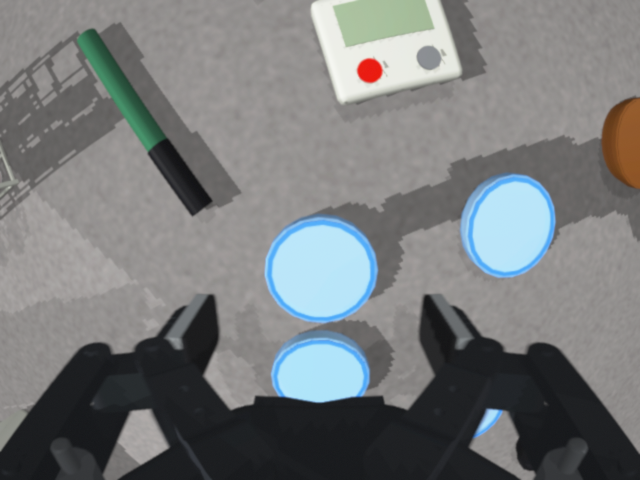

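```bash

python3 -m inch '[{"travel":[0,0,0.03],"turn":0,"grip":-1},{"travel":[0,0,0.06],"turn":0,"grip":-1},{"travel":[0,0,0.073],"turn":0,"grip":-1},{"travel":[0,0,0.073],"turn":0,"grip":-1}]'| tail -1;
python3 to.py
python3 -m inch '[{"travel":[0,0,0],"turn":0,"grip":1},{"travel":[0,0,0],"turn":0,"grip":1},{"travel":[0,0,0],"turn":0,"grip":1},{"travel":[0,0,0],"turn":0,"grip":1},{"travel":[0,0,0],"turn":0,"grip":1}]'| tail -1;
python3 to.py
```

```text
grip_force: 0.0
t 27.0 tcp [ 0.5758 -0.3089  0.167 ] yaw -35.02 F [ 0.0081 -0.1062  0.1839] w 1.0 gf 0.0
grip_force: 27.2
t 27.5 tcp [ 0.5771 -0.3093  0.1716] yaw -34.99 F [-0.0921  0.6535  4.5417] w 0.686 gf 27.2
```

```bash

python3 -m inch '[{"travel":[0,0,-0.03],"turn":0,"grip":1},{"travel":[0,0,-0.09],"turn":0,"grip":1},{"travel":[0,0,-0.15],"turn":-0.06,"grip":1},{"travel":[0,0,-0.21],"turn":-0.13,"grip":1},{"travel":[0,0,-0.23],"turn":-0.19,"grip":1}]'| tail -1;
python3 -m inch '[{"travel":[0,0,0],"turn":-0.07,"grip":1},{"travel":[0,0,0],"turn":-0.076,"grip":1},{"travel":[0,0,0],"turn":-0.076,"grip":1}]'| tail -1;
python3 to.py .517 .189 .33 -3.13
```

```text
grip_force: 27.1
grip_force: 27.1
t 28.3 tcp [ 0.5765 -0.309   0.3412] yaw -3.27 F [ 0.1231  0.5186 -0.5592] w 0.688 gf 27.1
travel [-0.1171 -0.6584  0.0155] turn -0.0012
```

```bash

python3 -m inch '[{"travel":[-0.011,-0.06,0],"turn":0,"grip":1},{"travel":[-0.022,-0.12,0],"turn":0,"grip":1},{"travel":[-0.033,-0.18,0],"turn":0,"grip":1},{"travel":[-0.044,-0.24,0],"turn":0,"grip":1},{"travel":[-0.055,-0.3,0],"turn":0,"grip":1}]'| tail -1;
python3 -m inch '[{"travel":[-0.011,-0.06,0],"turn":0,"grip":1},{"travel":[-0.022,-0.12,0],"turn":0,"grip":1},{"travel":[-0.033,-0.18,0],"turn":0,"grip":1},{"travel":[-0.044,-0.24,0],"turn":0,"grip":1},{"travel":[-0.055,-0.3,0],"turn":0,"grip":1}]'| tail -1;
python3 to.py .517 .189 .25 -3.13
```

```text
grip_force: 27.2
grip_force: 27.2
t 29.3 tcp [0.5177 0.1464 0.3416] yaw -3.28 F [ 2.0623  0.0268 -0.202 ] w 0.686 gf 27.2
travel [-0.0041 -0.0567  0.122 ] turn -0.0013
```

```bash

python3 -m inch '[{"travel":[-0.004,-0.057,0],"turn":-0.001,"grip":1},{"travel":[-0.004,-0.057,0.03],"turn":-0.001,"grip":1},{"travel":[-0.004,-0.057,0.09],"turn":-0.001,"grip":1},{"travel":[-0.004,-0.057,0.14],"turn":-0.001,"grip":1},{"travel":[-0.004,-0.057,0.15],"turn":-0.001,"grip":1}]'| tail -1;
python3 -m inch '[{"travel":[0,0,0],"turn":0,"grip":1},{"travel":[0,0,0],"turn":0,"grip":1}]'| tail -1;
python3 w.py wpl3; python3 held.py wpl3 .1725
python3 to.py .5165 .189 .214 -3.13
```

```text
grip_force: 27.3
grip_force: 27.3
t 30.05 tcp [0.5186 0.1878 0.2324] yaw -3.01 F [-0.2012 -0.1034  0.2204] w 0.686 gf 27.3
travel [-0.0029 -0.0014  0.0246] turn 0.001
```

```bash

python3 -m inch '[{"travel":[-0.002,-0.001,0.015],"turn":0,"grip":1},{"travel":[-0.002,-0.001,0.022],"turn":0,"grip":1},{"travel":[-0.002,-0.001,0.022],"turn":0,"grip":1}]'| tail -1;
python3 to.py
python3 -m inch '[{"travel":[0,0,0.003],"turn":0,"grip":1},{"travel":[0,0,0.003],"turn":0,"grip":1}]'| tail -1;
python3 to.py
python3 -m inch '[{"travel":[0,0,0.003],"turn":0,"grip":1},{"travel":[0,0,0.003],"turn":0,"grip":1}]'| tail -1;
python3 to.py
```

```text
grip_force: 27.3
t 30.35 tcp [0.516  0.1882 0.2122] yaw -2.98 F [ 0.0604  0.6624 -1.1939] w 0.686 gf 27.3
grip_force: 27.3
t 30.55 tcp [0.5164 0.1883 0.2109] yaw -2.97 F [-0.2659 -0.8591 -0.5269] w 0.688 gf 27.3
grip_force: 27.9
t 30.75 tcp [0.5165 0.1884 0.2104] yaw -2.95 F [-3.6464 -1.1073  7.6434] w 0.687 gf 27.9
```

```bash

python3 -m inch '[{"travel":[0,0,-0.003],"turn":0,"grip":1},{"travel":[0,0,-0.003],"turn":0,"grip":-0.5},{"travel":[0,0,-0.003],"turn":0,"grip":-0.7},{"travel":[0,0,-0.003],"turn":0,"grip":-0.9},{"travel":[0,0,-0.04],"turn":0,"grip":-1}]'| tail -1;
python3 -m inch '[{"travel":[0,0,-0.06],"turn":0,"grip":-1},{"travel":[0,0,-0.11],"turn":0,"grip":-1},{"travel":[0,0,-0.13],"turn":0,"grip":-1},{"travel":[0,0,-0.13],"turn":0,"grip":-1},{"travel":[0,0,-0.13],"turn":0,"grip":-1}]'| tail -1;
python3 w.py wpl4; python3 chk.py; python3 - <<'E'
from dishes import det
for u,p,s,_ in det("wpl4",.052): print(u,p,s)
E
python3 to.py .52 -.269 .26 -3.13
```

```text
grip_force: 0.0
grip_force: 0.0
scene [(np.float64(0.429), np.float64(-0.331)), (np.float64(0.534), np.float64(-0.413)), (np.float64(0.52), np.float64(-0.27))]
side []
[318.2668 233.0339] [0.5167 0.1893 0.052 ] [84.0624 85.3713]
t 31.9 tcp [0.5161 0.1883 0.3343] yaw -2.97 F [-0.122  -0.3521  0.3169] w 1.001 gf 0.0
travel [0.037  0.6084 0.1001] turn 0.0013
```

Dish 2 of the stack is at (.5167,.1893), which is centred. Next is d3, with the same yaw.

```bash

python3 -m inch '[{"travel":[0.004,0.06,0],"turn":0,"grip":-1},{"travel":[0.008,0.12,0],"turn":0,"grip":-1},{"travel":[0.011,0.18,0],"turn":0,"grip":-1},{"travel":[0.015,0.24,0],"turn":0,"grip":-1},{"travel":[0.018,0.3,0],"turn":0,"grip":-1}]'| tail -1;
python3 -m inch '[{"travel":[0.004,0.06,0],"turn":0.001,"grip":-1},{"travel":[0.008,0.12,0.02],"turn":0.001,"grip":-1},{"travel":[0.011,0.18,0.05],"turn":0.001,"grip":-1},{"travel":[0.015,0.24,0.1],"turn":0.001,"grip":-1},{"travel":[0.018,0.3,0.13],"turn":0.001,"grip":-1}]'| tail -1;
python3 -m inch '[{"travel":[0,0,0],"turn":0,"grip":-1},{"travel":[0,0,0],"turn":0,"grip":-1}]'| tail -1;
python3 w.py wq5; python3 dishes.py wq5; python3 to.py .52 -.269 .168 -3.13
```

```text
grip_force: 0.0
grip_force: 0.0
grip_force: 0.0
wq5
[414.9 371.9] [ 0.4364 -0.3137  0.015 ] [45.4 67.4]
[342.9 255. ] [ 0.5213 -0.2683  0.015 ] [102.2 105.8]
[556.1 217.7] [ 0.5367 -0.4045  0.015 ] [76.5 93.3]
t 33.15 tcp [ 0.5198 -0.2546  0.2424] yaw -3.13 F [-0.4697  0.6072  0.8761] w 1.005 gf 0.0
travel [0.0015 0.0192 0.0992] turn -0.0
```

```bash

python3 -m inch '[{"travel":[0.002,0.019,0.01],"turn":0,"grip":-1},{"travel":[0.002,0.019,0.05],"turn":0,"grip":-1},{"travel":[0.002,0.019,0.09],"turn":0,"grip":-1},{"travel":[0.002,0.019,0.099],"turn":0,"grip":-1},{"travel":[0.002,0.019,0.099],"turn":0,"grip":-1}]'| tail -1;
python3 to.py
python3 -m inch '[{"travel":[0,0,0],"turn":0,"grip":1},{"travel":[0,0,0],"turn":0,"grip":1},{"travel":[0,0,0],"turn":0,"grip":1},{"travel":[0,0,0],"turn":0,"grip":1},{"travel":[0,0,0],"turn":0,"grip":1}]'| tail -1;
python3 to.py
```

```text
grip_force: 0.0
t 33.65 tcp [ 0.5207 -0.2683  0.1684] yaw -3.02 F [0.2063 0.7644 0.6156] w 1.001 gf 0.0
grip_force: 26.6
t 34.15 tcp [ 0.5216 -0.2688  0.1714] yaw -3.05 F [-0.7194  1.344   6.7551] w 0.689 gf 26.6
```

```bash

python3 -m inch '[{"travel":[0,0,-0.03],"turn":0,"grip":1},{"travel":[0,0,-0.09],"turn":0,"grip":1},{"travel":[0,0,-0.15],"turn":0,"grip":1},{"travel":[-0.002,-0.03,-0.2],"turn":0,"grip":1},{"travel":[-0.004,-0.08,-0.23],"turn":0,"grip":1}]'| tail -1;
python3 -m inch '[{"travel":[-0.004,-0.06,0],"turn":0,"grip":1},{"travel":[-0.008,-0.12,0],"turn":0,"grip":1},{"travel":[-0.012,-0.18,0],"turn":0,"grip":1},{"travel":[-0.016,-0.24,0],"turn":0,"grip":1},{"travel":[-0.02,-0.3,0],"turn":0,"grip":1}]'| tail -1;
python3 -m inch '[{"travel":[-0.004,-0.06,0],"turn":0,"grip":1},{"travel":[-0.008,-0.12,0],"turn":0,"grip":1},{"travel":[-0.012,-0.18,0],"turn":0,"grip":1},{"travel":[-0.015,-0.225,0],"turn":0,"grip":1},{"travel":[-0.015,-0.225,0],"turn":0,"grip":1}]'| tail -1;
python3 to.py .5165 .189 .24 -3.13
```

```text
grip_force: 27.3
grip_force: 27.3
grip_force: 27.3
t 35.65 tcp [0.5155 0.1893 0.3413] yaw -2.86 F [ 0.0573 -0.3867 -0.2605] w 0.686 gf 27.3
travel [0.0014 0.0005 0.1351] turn 0.0022
```

```bash

python3 -m inch '[{"travel":[0.001,0,0.05],"turn":0.001,"grip":1},{"travel":[0.001,0,0.1],"turn":0.001,"grip":1},{"travel":[0.001,0,0.135],"turn":0.001,"grip":1},{"travel":[0.001,0,0.145],"turn":0.001,"grip":1},{"travel":[0.001,0,0.145],"turn":0.001,"grip":1}]'| tail -1;
python3 to.py .5165 .189 .2235
```

```text
grip_force: 27.3
t 36.15 tcp [0.5167 0.1855 0.2324] yaw -3.23 F [1.1361 1.0168 0.745 ] w 0.688 gf 27.3
travel [-0.0005 -0.0047  0.0119] turn
```

```bash

python3 -m inch '[{"travel":[0,-0.004,0.003],"turn":0,"grip":1},{"travel":[0,-0.004,0.007],"turn":0,"grip":1},{"travel":[0,-0.004,0.01],"turn":0,"grip":1},{"travel":[0,-0.004,0.01],"turn":0,"grip":1}]'| tail -1;
python3 to.py .5165 .189 .2235
python3 -m inch '[{"travel":[0,0,0.003],"turn":0,"grip":1},{"travel":[0,0,0.003],"turn":0,"grip":1}]'| tail -1;
python3 to.py .5165 .189 .2235
```

```text
grip_force: 27.3
t 36.55 tcp [0.5169 0.189  0.2253] yaw -3.21 F [-0.0231  0.1452 -1.106 ] w 0.685 gf 27.3
travel [-0.0005 -0.      0.0024] turn 
grip_force: 27.6
t 36.75 tcp [0.517  0.189  0.2234] yaw -3.2 F [-0.2766  0.2969  1.6855] w 0.684 gf 27.6
travel [-0.0007  0.0001 -0.0001] turn
```

Just touching, so I'll release.

```bash

python3 -m inch '[{"travel":[0,0,0.001],"turn":0,"grip":1},{"travel":[0,0,0],"turn":0,"grip":-0.5},{"travel":[0,0,0],"turn":0,"grip":-0.7},{"travel":[0,0,0],"turn":0,"grip":-0.9},{"travel":[0,0,-0.04],"turn":0,"grip":-1}]'| tail -1;
python3 -m inch '[{"travel":[0,0,-0.06],"turn":0,"grip":-1},{"travel":[0,0,-0.11],"turn":0,"grip":-1},{"travel":[0,0,-0.11],"turn":0,"grip":-1},{"travel":[0,0,-0.11],"turn":0,"grip":-1}]'| tail -1;
python3 w.py wpl5; python3 chk.py; python3 - <<'E'
from dishes import det
for u,p,s,_ in det("wpl5",.065): print(u,p,s)
E
python3 to.py .431 -.329 .26 -3.13
```

```text
grip_force: 0.0
grip_force: 0.0
scene [(np.float64(0.428), np.float64(-0.331)), (np.float64(0.533), np.float64(-0.413))]
side []
[319.3798 238.9013] [0.5172 0.1896 0.065 ] [88.5884 92.2869]
t 37.8 tcp [0.5167 0.1889 0.3337] yaw -3.21 F [-0.0377 -0.9028 -1.2011] w 1.0 gf 0.0
travel [-0.0752  0.6957  0.0995] turn -0.0007
```

```bash

python3 -m inch '[{"travel":[-0.006,0.06,0],"turn":0,"grip":-1},{"travel":[-0.013,0.12,0],"turn":0,"grip":-1},{"travel":[-0.02,0.18,0],"turn":0,"grip":-1},{"travel":[-0.026,0.24,0],"turn":0,"grip":-1},{"travel":[-0.032,0.3,0],"turn":0,"grip":-1}]'| tail -1;
python3 -m inch '[{"travel":[-0.006,0.06,0],"turn":0,"grip":-1},{"travel":[-0.013,0.12,0],"turn":0,"grip":-1},{"travel":[-0.02,0.18,0.0],"turn":0,"grip":-1},{"travel":[-0.026,0.24,0.0],"turn":0,"grip":-1},{"travel":[-0.032,0.3,0],"turn":0,"grip":-1}]'| tail -1;
python3 -m inch '[{"travel":[-0.01,0.06,0],"turn":0,"grip":-1},{"travel":[-0.011,0.095,0.05],"turn":0,"grip":-1},{"travel":[-0.011,0.095,0.1],"turn":0,"grip":-1},{"travel":[-0.011,0.095,0.11],"turn":0,"grip":-1},{"travel":[-0.011,0.095,0.11],"turn":0,"grip":-1}]'| tail -1;
python3 w.py wq6; python3 dishes.py wq6; python3 to.py .431 -.329 .168 -3.13
```

```text
grip_force: 0.0
grip_force: 0.0
grip_force: 0.0
wq6
[322.3 252.5] [ 0.4318 -0.3295  0.015 ] [ 98.1 101.3]
[450.6  73.2] [ 0.5335 -0.4079  0.015 ] [ 95.3 103.8]
t 39.35 tcp [ 0.4318 -0.3282  0.2536] yaw -3.16 F [0.09   0.3058 1.0302] w 0.997 gf 0.0
travel [-0.0009  0.001   0.1141] turn -0.0002
```

```bash

python3 -m inch '[{"travel":[-0.001,0.001,0.04],"turn":0,"grip":-1},{"travel":[-0.001,0.001,0.08],"turn":0,"grip":-1},{"travel":[-0.001,0.001,0.11],"turn":0,"grip":-1},{"travel":[-0.001,0.001,0.115],"turn":0,"grip":-1},{"travel":[-0.001,0.001,0.115],"turn":0,"grip":-1}]'| tail -1;
python3 to.py
python3 -m inch '[{"travel":[0,0,0],"turn":0,"grip":1},{"travel":[0,0,0],"turn":0,"grip":1},{"travel":[0,0,0],"turn":0,"grip":1},{"travel":[0,0,0],"turn":0,"grip":1},{"travel":[0,0,0],"turn":0,"grip":1}]'| tail -1;
python3 to.py
python3 -m inch '[{"travel":[0,0,-0.03],"turn":0,"grip":1},{"travel":[0,0,-0.09],"turn":0,"grip":1},{"travel":[0,0,-0.15],"turn":0,"grip":1},{"travel":[0,-0.0,-0.2],"turn":0,"grip":1},{"travel":[0,0,-0.23],"turn":0,"grip":1}]'| tail -1;
python3 to.py .5165 .189 .34 -3.13
```

```text
grip_force: 0.0
t 39.85 tcp [ 0.4316 -0.3289  0.1685] yaw -3.13 F [ 0.9281 -0.4546  1.1411] w 1.001 gf 0.0
grip_force: 26.1
t 40.35 tcp [ 0.4316 -0.3293  0.1692] yaw -3.18 F [-0.1838  2.7823  4.9113] w 0.688 gf 26.1
grip_force: 27.2
t 40.85 tcp [ 0.4307 -0.3293  0.3445] yaw -3.21 F [ 1.0602 -0.3861  0.0755] w 0.688 gf 27.2
travel [ 0.0755 -0.6964  0.0045] turn -0.0006
```

```bash

python3 -m inch '[{"travel":[0.007,-0.06,0],"turn":0,"grip":1},{"travel":[0.013,-0.12,0],"turn":0,"grip":1},{"travel":[0.02,-0.18,0],"turn":0,"grip":1},{"travel":[0.026,-0.24,0],"turn":0,"grip":1},{"travel":[0.032,-0.3,0],"turn":0,"grip":1}]'| tail -1;
python3 -m inch '[{"travel":[0.007,-0.06,0],"turn":0,"grip":1},{"travel":[0.013,-0.12,0],"turn":0,"grip":1},{"travel":[0.02,-0.18,0],"turn":0,"grip":1},{"travel":[0.026,-0.24,0],"turn":0,"grip":1},{"travel":[0.032,-0.3,0],"turn":0,"grip":1}]'| tail -1;
python3 -m inch '[{"travel":[0.005,-0.06,0],"turn":0,"grip":1},{"travel":[0.011,-0.096,0],"turn":0,"grip":1},{"travel":[0.011,-0.096,0],"turn":0,"grip":1},{"travel":[0.011,-0.096,0.05],"turn":0,"grip":1},{"travel":[0.011,-0.096,0.1],"turn":0,"grip":1}]'| tail -1;
python3 -m inch '[{"travel":[0,0,0.01],"turn":0,"grip":1},{"travel":[0,0,0.01],"turn":0,"grip":1}]'| tail -1;
python3 to.py .5168 .189 .236 -3.13
```

```text
grip_force: 27.3
grip_force: 27.3
grip_force: 27.3
grip_force: 27.3
t 42.55 tcp [0.5161 0.1884 0.2565] yaw -3.23 F [0.2665 0.4399 1.1252] w 0.689 gf 27.3
travel [ 0.001  -0.0009  0.0274] turn -0.0008
```

```bash

python3 -m inch '[{"travel":[0.001,-0.001,0.012],"turn":0,"grip":1},{"travel":[0.001,-0.001,0.022],"turn":0,"grip":1},{"travel":[0.001,-0.001,0.022],"turn":0,"grip":1}]'| tail -1;
python3 to.py .5168 .189 .236
python3 -m inch '[{"travel":[0,0,0.003],"turn":0,"grip":1},{"travel":[0,0,0.003],"turn":0,"grip":1}]'| tail -1;
python3 to.py .5168 .189 .236
```

```text
grip_force: 27.3
t 42.85 tcp [0.5169 0.1896 0.2398] yaw -3.22 F [ 0.4754 -0.7643 -0.0879] w 0.683 gf 27.3
travel [-0.0001  0.0008  0.0051] turn 
grip_force: 27.3
t 43.05 tcp [0.517  0.1897 0.2381] yaw -3.21 F [-0.1977  0.2444  0.0363] w 0.682 gf 27.3
travel [-0.0002  0.0009  0.0028] turn
```

```bash

python3 -m inch '[{"travel":[0,0.0005,0.003],"turn":0,"grip":1},{"travel":[0,0.0005,0.003],"turn":0,"grip":1}]'| tail -1;
python3 to.py
python3 -m inch '[{"travel":[0,0,0.002],"turn":0,"grip":1},{"travel":[0,0,0.002],"turn":0,"grip":1}]'| tail -1;
python3 to.py
```

```text
grip_force: 27.3
t 43.25 tcp [0.5169 0.1893 0.2355] yaw -3.21 F [ 0.9399 -0.0447 -1.9739] w 0.685 gf 27.3
grip_force: 27.4
t 43.45 tcp [0.517  0.1893 0.2342] yaw -3.21 F [ 0.3491 -0.2837 -0.0634] w 0.687 gf 27.4
```

```bash

python3 -m inch '[{"travel":[0,0,0.0015],"turn":0,"grip":1},{"travel":[0,0,0.0015],"turn":0,"grip":1}]'| tail -1;
python3 to.py
python3 -m inch '[{"travel":[0,0,0],"turn":0,"grip":-0.5},{"travel":[0,0,0],"turn":0,"grip":-0.7},{"travel":[0,0,0],"turn":0,"grip":-0.9},{"travel":[0,0,-0.04],"turn":0,"grip":-1}]'| tail -1;
python3 -m inch '[{"travel":[0,0,-0.06],"turn":0,"grip":-1},{"travel":[0,0,-0.1],"turn":0,"grip":-1},{"travel":[0,0,-0.1],"turn":0,"grip":-1},{"travel":[0,0,-0.1],"turn":0,"grip":-1}]'| tail -1;
python3 w.py wpl6; python3 chk.py; python3 - <<'E'
from dishes import det
for u,p,s,_ in det("wpl6",.078): print(u,p,s)
E
python3 to.py .5355 -.408 .26 -35
```

```text
grip_force: 27.8
t 43.65 tcp [0.5171 0.1893 0.2342] yaw -3.2 F [-2.0643 -0.9578  4.7291] w 0.682 gf 27.8
grip_force: 0.0
grip_force: 0.0
scene [(np.float64(0.534), np.float64(-0.413))]
side []
[319.405  241.6433] [0.5183 0.1898 0.078 ] [91.9913 98.8171]
t 44.6 tcp [0.5167 0.1892 0.3363] yaw -3.22 F [ 0.8865  0.3525 -0.1715] w 0.998 gf 0.0
travel [0.0699 0.7935 0.1028] turn 0.2649
```

```bash

python3 -m inch '[{"travel":[0.005,0.06,0],"turn":0,"grip":-1},{"travel":[0.01,0.12,0],"turn":0,"grip":-1},{"travel":[0.016,0.18,0],"turn":0,"grip":-1},{"travel":[0.021,0.24,0],"turn":0,"grip":-1},{"travel":[0.026,0.3,0],"turn":0,"grip":-1}]'| tail -1;
python3 -m inch '[{"travel":[0.005,0.06,0],"turn":0,"grip":-1},{"travel":[0.01,0.12,0],"turn":0,"grip":-1},{"travel":[0.016,0.18,0],"turn":0,"grip":-1},{"travel":[0.021,0.24,0],"turn":0,"grip":-1},{"travel":[0.026,0.3,0],"turn":0,"grip":-1}]'| tail -1;
python3 -m inch '[{"travel":[0.005,0.06,0],"turn":0.06,"grip":-1},{"travel":[0.01,0.12,0],"turn":0.12,"grip":-1},{"travel":[0.016,0.18,0.03],"turn":0.18,"grip":-1},{"travel":[0.018,0.193,0.07],"turn":0.24,"grip":-1},{"travel":[0.018,0.193,0.11],"turn":0.265,"grip":-1}]'| tail -1;
python3 -m inch '[{"travel":[0,0,0],"turn":0,"grip":-1},{"travel":[0,0,0],"turn":0,"grip":-1}]'|tail -1
python3 w.py wq7; python3 dishes.py wq7; python3 to.py .5355 -.409 .168 -35
```

```text
grip_force: 0.0
grip_force: 0.0
grip_force: 0.0
grip_force: 0.0
wq7
[324.4 247.4] [ 0.5365 -0.4117  0.015 ] [97.1 99.6]
t 46.35 tcp [ 0.5363 -0.4074  0.257 ] yaw -34.89 F [ 0.1891 -0.2374  1.6542] w 0.997 gf 0.0
travel [0.0001 0.0023 0.1186] turn 0.0009
```

```bash

python3 -m inch '[{"travel":[0.001,0.003,0.04],"turn":0,"grip":-1},{"travel":[0.001,0.003,0.08],"turn":0,"grip":-1},{"travel":[0.001,0.003,0.11],"turn":0,"grip":-1},{"travel":[0.001,0.003,0.118],"turn":0,"grip":-1},{"travel":[0.001,0.003,0.118],"turn":0,"grip":-1}]'| tail -1;
python3 to.py
python3 -m inch '[{"travel":[0,0,0],"turn":0,"grip":1},{"travel":[0,0,0],"turn":0,"grip":1},{"travel":[0,0,0],"turn":0,"grip":1},{"travel":[0,0,0],"turn":0,"grip":1},{"travel":[0,0,0],"turn":0,"grip":1}]'| tail -1;
python3 to.py
python3 -m inch '[{"travel":[0,0,-0.03],"turn":0,"grip":1},{"travel":[0,0,-0.09],"turn":0,"grip":1},{"travel":[0,0,-0.15],"turn":-0.06,"grip":1},{"travel":[0,-0.0,-0.2],"turn":-0.12,"grip":1},{"travel":[0,0,-0.23],"turn":-0.18,"grip":1}]'| tail -1;
python3 -m inch '[{"travel":[0,0,0],"turn":-0.06,"grip":1},{"travel":[0,0,0],"turn":-0.084,"grip":1},{"travel":[0,0,0],"turn":-0.084,"grip":1}]'| tail -1;
python3 to.py .5168 .189 .34 -3.13
```

```text
grip_force: 0.0
t 46.85 tcp [ 0.5358 -0.4096  0.1683] yaw -34.93 F [0.0531 0.0188 0.8591] w 1.0 gf 0.0
grip_force: 26.4
t 47.35 tcp [ 0.5361 -0.4101  0.1699] yaw -34.98 F [-0.7775  0.7119  6.7471] w 0.686 gf 26.4
grip_force: 27.2
grip_force: 27.2
t 48.15 tcp [ 0.5353 -0.4097  0.3403] yaw -3.31 F [-0.1406  0.6603 -1.0245] w 0.686 gf 27.2
travel [-0.0707 -0.7955  0.0001] turn -0.0015
```

```bash

python3 -m inch '[{"travel":[-0.005,-0.06,0],"turn":-0.001,"grip":1},{"travel":[-0.011,-0.12,0],"turn":-0.001,"grip":1},{"travel":[-0.016,-0.18,0],"turn":-0.001,"grip":1},{"travel":[-0.021,-0.24,0],"turn":-0.001,"grip":1},{"travel":[-0.027,-0.3,0],"turn":-0.001,"grip":1}]'| tail -1;
python3 -m inch '[{"travel":[-0.005,-0.06,0],"turn":0,"grip":1},{"travel":[-0.011,-0.12,0],"turn":0,"grip":1},{"travel":[-0.016,-0.18,0],"turn":0,"grip":1},{"travel":[-0.021,-0.24,0],"turn":0,"grip":1},{"travel":[-0.027,-0.3,0],"turn":0,"grip":1}]'| tail -1;
python3 -m inch '[{"travel":[-0.005,-0.06,0],"turn":0,"grip":1},{"travel":[-0.011,-0.12,0],"turn":0,"grip":1},{"travel":[-0.016,-0.18,0],"turn":0,"grip":1},{"travel":[-0.017,-0.195,0],"turn":0,"grip":1},{"travel":[-0.017,-0.195,0.03],"turn":0,"grip":1}]'| tail -1;
python3 -m inch '[{"travel":[0,0,0.03],"turn":0,"grip":1},{"travel":[0,0,0.06],"turn":0,"grip":1},{"travel":[0,0,0.06],"turn":0,"grip":1},{"travel":[0,0,0.06],"turn":0,"grip":1}]'| tail -1;
python3 to.py .517 .189 .248 -3.13
```

```text
grip_force: 27.3
grip_force: 27.3
grip_force: 27.3
grip_force: 27.3
t 50.05 tcp [0.5162 0.1883 0.2727] yaw -3.26 F [-0.4196  0.0942 -0.115 ] w 0.684 gf 27.3
travel [ 0.001 -0.001  0.033] turn -0.0011
```

```bash

python3 -m inch '[{"travel":[0.001,-0.001,0.015],"turn":0,"grip":1},{"travel":[0.001,-0.001,0.028],"turn":0,"grip":1},{"travel":[0.001,-0.001,0.028],"turn":0,"grip":1},{"travel":[0.001,-0.001,0.03],"turn":0,"grip":1}]'| tail -1;
python3 to.py .517 .189 .248
python3 -m inch '[{"travel":[0,0,0.002],"turn":0,"grip":1},{"travel":[0,0,0.002],"turn":0,"grip":1}]'| tail -1;
python3 to.py .517 .189 .248
```

```text
grip_force: 27.3
t 50.45 tcp [0.5169 0.1892 0.2495] yaw -3.21 F [ 0.1325  0.1398 -0.3701] w 0.685 gf 27.3
travel [0.0001 0.0003 0.0021] turn 
grip_force: 27.3
t 50.65 tcp [0.5169 0.1893 0.2481] yaw -3.21 F [-0.2624  0.1406 -0.5893] w 0.685 gf 27.3
travel [0.0002 0.0004 0.0001] turn
```

```bash

python3 -m inch '[{"travel":[0,0,0.0015],"turn":0,"grip":1},{"travel":[0,0,0.0015],"turn":0,"grip":1}]'| tail -1;
python3 to.py
python3 -m inch '[{"travel":[0,0,0],"turn":0,"grip":-0.5},{"travel":[0,0,0],"turn":0,"grip":-0.7},{"travel":[0,0,0],"turn":0,"grip":-0.9},{"travel":[0,0,-0.04],"turn":0,"grip":-1}]'| tail -1;
python3 -m inch '[{"travel":[0,0,-0.06],"turn":0,"grip":-1},{"travel":[0,0,-0.11],"turn":0,"grip":-1},{"travel":[0,0,-0.11],"turn":0,"grip":-1},{"travel":[0,0,-0.11],"turn":0,"grip":-1}]'| tail -1;
python3 w.py wpl7; python3 chk.py; python3 - <<'E'
from dishes import det
for u,p,s,_ in det("wpl7",.091): print(u,p,s)
E
python3 to.py
```

```text
grip_force: 27.6
t 50.85 tcp [0.517  0.1893 0.2479] yaw -3.2 F [-0.6622 -0.9775  4.2805] w 0.686 gf 27.6
grip_force: 0.0
grip_force: 0.0
scene []
side []
[319.3339 236.3014] [0.5196 0.1899 0.091 ] [88.1307 95.4158]
t 51.8 tcp [0.5167 0.1893 0.3577] yaw -3.21 F [ 0.0993 -1.1497 -0.0516] w 0.999 gf 0.0
```

View pics/wpl7.png

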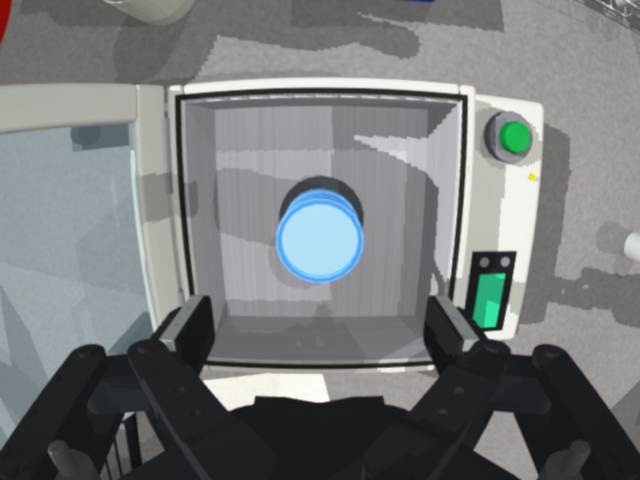

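```bash

python3 -m inch '[{"travel":[0,0,-0.06],"turn":0,"grip":-0.5},{"travel":[0,0,-0.12],"turn":0,"grip":0},{"travel":[0,0,-0.18],"turn":0,"grip":0},{"travel":[0,0,-0.235],"turn":0,"grip":0},{"travel":[0,0,-0.235],"turn":0,"grip":0}]'| tail -1;
python3 to.py .5278 .4065 .535 -3.13
python3 -m inch '[{"travel":[0,-0.06,0],"turn":0,"grip":0},{"travel":[0,-0.12,0],"turn":0,"grip":0},{"travel":[0,-0.18,0],"turn":0,"grip":0},{"travel":[0,-0.24,0],"turn":0,"grip":0},{"travel":[0,-0.28,0],"turn":0,"grip":0}]'| tail -1;
python3 -m inch '[{"travel":[0,0,0],"turn":0,"grip":0},{"travel":[0,0,0],"turn":0,"grip":0}]'| tail -1;
python3 w.py wh1
python3 to.py .5278 .4065 .4737 -3.13
```

```text
grip_force: 0.0
t 52.3 tcp [0.5166 0.1884 0.5414] yaw -3.26 F [-0.0028 -0.4377  0.8059] w 0.501 gf 0.0
travel [-0.0017 -0.2911  0.0095] turn -0.0011
grip_force: 0.0
grip_force: 0.0
t 53.05 tcp [0.5288 0.3992 0.5345] yaw -3.21 F [-0.0415  0.5024  1.1395] w 0.5 gf 0.0
travel [-0.0019 -0.0098  0.0811] turn -0.0006
```

View pics/wh1.png

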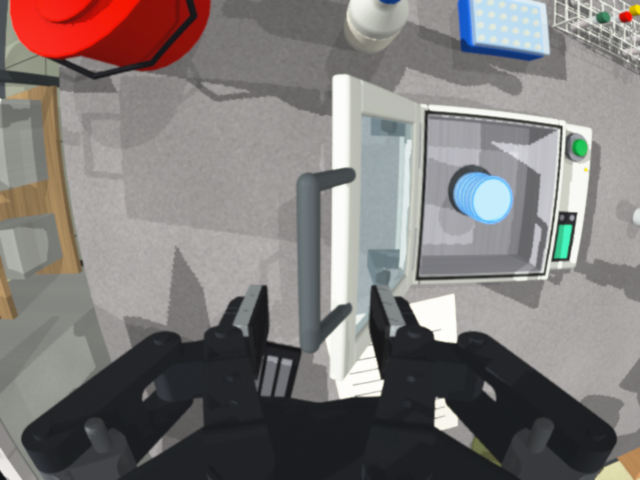

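```bash

python3 -m inch '[{"travel":[-0.002,-0.01,0.01],"turn":0,"grip":0},{"travel":[-0.002,-0.01,0.04],"turn":0,"grip":0},{"travel":[-0.002,-0.01,0.07],"turn":0,"grip":0},{"travel":[-0.002,-0.01,0.08],"turn":0,"grip":0},{"travel":[-0.002,-0.01,0.08],"turn":0,"grip":0}]'| tail -1;
python3 to.py .5278 .4065 .4737 -3.13
python3 -m inch '[{"travel":[0,0,0.001],"turn":0,"grip":0.5},{"travel":[0,0,0.001],"turn":0,"grip":1},{"travel":[0,0,0.001],"turn":0,"grip":1},{"travel":[0,0,0.001],"turn":0,"grip":1},{"travel":[0,0,0.001],"turn":0,"grip":1}]' 40| tail -1;
python3 to.py
```

```text
grip_force: 0.0
t 53.55 tcp [0.5275 0.4061 0.4746] yaw -3.24 F [-0.1219 -0.2132  0.2681] w 0.503 gf 0.0
travel [ 0.0004 -0.0006  0.0012] turn -0.0009
grip_force: 39.3
t 54.05 tcp [0.5276 0.4054 0.4766] yaw -3.27 F [-1.3892 -5.92    2.942 ] w 0.12 gf 39.3
```

```bash
python3 -c "
from math import *
def row(t0,ts): print(t0,[(round((cos(t)-cos(t0))/3,4),round(-(sin(t)-sin(t0))/3,4)) for t in ts])
row(2.05,[1.97,1.88,1.79,1.7,1.6]);row(1.6,[1.5,1.4,1.3,1.2,1.1]);row(1.1,[1,.9,.8,.7,.6]);row(.6,[.53,.46,.39,.32,.25]);row(.25,[.2,.16,.12,.09,.06]);row(.06,[.045,.03,.015,0,0])"
```

```text
2.05 [(0.0241, -0.0113), (0.0523, -0.0217), (0.0812, -0.0296), (0.1107, -0.0348), (0.144, -0.0374)]
1.6 [(0.0333, 0.0007), (0.0664, 0.0047), (0.0989, 0.012), (0.1305, 0.0225), (0.1609, 0.0361)]
1.1 [(0.0289, 0.0166), (0.056, 0.036), (0.081, 0.058), (0.1037, 0.0823), (0.1239, 0.1089)]
0.6 [(0.0125, 0.0197), (0.0236, 0.0402), (0.0332, 0.0615), (0.0413, 0.0834), (0.0479, 0.1057)]
0.25 [(0.0037, 0.0162), (0.0061, 0.0294), (0.008, 0.0426), (0.009, 0.0525), (0.0098, 0.0625)]
0.06 [(0.0003, 0.005), (0.0004, 0.01), (0.0006, 0.015), (0.0006, 0.02), (0.0006, 0.02)]
```

```bash

python3 -m inch '[{"travel":[0,0.0241,-0.0113],"turn":0,"grip":1},{"travel":[0,0.0523,-0.0217],"turn":0,"grip":1},{"travel":[0,0.0812,-0.0296],"turn":0,"grip":1},{"travel":[0,0.1107,-0.0348],"turn":0,"grip":1},{"travel":[0,0.144,-0.0374],"turn":0,"grip":1}]'| tail -1
python3 to.py
python3 -m inch '[{"travel":[0,0.0333,0.0007],"turn":0,"grip":1},{"travel":[0,0.0664,0.0047],"turn":0,"grip":1},{"travel":[0,0.0989,0.012],"turn":0,"grip":1},{"travel":[0,0.1305,0.0225],"turn":0,"grip":1},{"travel":[0,0.1609,0.0361],"turn":0,"grip":1}]'| tail -1
python3 to.py
```

```text
grip_force: 40.8
t 54.55 tcp [0.5212 0.2981 0.5062] yaw -3.17 F [ 1.3306  0.3344 10.2077] w 0.127 gf 40.8
grip_force: 41.8
t 55.05 tcp [0.5146 0.177  0.4781] yaw -3.22 F [3.7487 0.4    2.0995] w 0.12 gf 41.8
```

```bash

python3 -m inch '[{"travel":[0,0.0289,0.0166],"turn":0,"grip":1},{"travel":[0,0.056,0.036],"turn":0,"grip":1},{"travel":[0,0.081,0.058],"turn":0,"grip":1},{"travel":[0,0.1037,0.0823],"turn":0,"grip":1},{"travel":[0,0.1239,0.1089],"turn":0,"grip":1}]'| tail -1
python3 to.py
python3 -m inch '[{"travel":[0,0.0125,0.0197],"turn":0,"grip":1},{"travel":[0,0.0236,0.0402],"turn":0,"grip":1},{"travel":[0,0.0332,0.0615],"turn":0,"grip":1},{"travel":[0,0.0413,0.0834],"turn":0,"grip":1},{"travel":[0,0.0479,0.1057],"turn":0,"grip":1}]'| tail -1
python3 to.py
```

```text
grip_force: 43.1
t 55.55 tcp [0.5096 0.0843 0.3958] yaw -3.24 F [ 2.8537 -0.3453  1.7234] w 0.118 gf 43.1
grip_force: 44.1
t 56.05 tcp [0.5078 0.0487 0.3161] yaw -3.25 F [ 1.9001 -3.433   0.9866] w 0.122 gf 44.1
```

```bash

python3 -m inch '[{"travel":[0,0.003,0.012],"turn":0,"grip":1},{"travel":[0,0.005,0.024],"turn":0,"grip":1},{"travel":[0,0.007,0.035],"turn":0,"grip":1},{"travel":[0,0.008,0.045],"turn":0,"grip":1},{"travel":[0,0.009,0.055],"turn":0,"grip":1}]'| tail -1
python3 to.py
python3 -m inch '[{"travel":[0,0,0.006],"turn":0,"grip":1},{"travel":[0,0.0005,0.011],"turn":0,"grip":1},{"travel":[0,0.0005,0.015],"turn":0,"grip":1},{"travel":[0,0.0005,0.018],"turn":0,"grip":1},{"travel":[0,0.0005,0.02],"turn":0,"grip":1}]'| tail -1
python3 to.py
```

```text
grip_force: 45.1
t 56.55 tcp [0.5076 0.0419 0.2747] yaw -3.25 F [ 2.4298 -7.3091  0.6969] w 0.119 gf 45.1
grip_force: 45.4
t 57.05 tcp [0.5076 0.0412 0.2598] yaw -3.26 F [ 2.0619 -9.3406  0.7552] w 0.123 gf 45.4
```

```bash

python3 -m inch '[{"travel":[0,0.001,0.002],"turn":0,"grip":1},{"travel":[0,0.001,0.004],"turn":0,"grip":1},{"travel":[0,0.001,0.005],"turn":0,"grip":1},{"travel":[0,0.001,0.005],"turn":0,"grip":1}]'| tail -1
python3 to.py
python3 -m inch '[{"travel":[0,0.001,0.001],"turn":0,"grip":1},{"travel":[0,0.001,0.002],"turn":0,"grip":1},{"travel":[0,0.001,0.002],"turn":0,"grip":1}]'| tail -1
python3 to.py
python3 -m inch '[{"travel":[0,0.001,0.001],"turn":0,"grip":1},{"travel":[0,0.001,0.002],"turn":0,"grip":1},{"travel":[0,0.001,0.002],"turn":0,"grip":1}]'| tail -1
python3 to.py
```

```text
grip_force: 45.3
t 57.45 tcp [0.5075 0.0409 0.2561] yaw -3.25 F [ 2.7509 -6.7614  0.0055] w 0.121 gf 45.3
grip_force: 45.4
t 57.75 tcp [0.5075 0.0406 0.2544] yaw -3.23 F [ 2.2033 -5.072   0.5618] w 0.123 gf 45.4
grip_force: 45.6
t 58.05 tcp [0.5074 0.0403 0.2523] yaw -3.2 F [ 7.5025 -2.3514  0.0387] w 0.123 gf 45.6
```

```bash

python3 -m inch '[{"travel":[0,0.0005,0.001],"turn":0,"grip":1},{"travel":[0,0.0005,0.002],"turn":0,"grip":1},{"travel":[0,0.0005,0.002],"turn":0,"grip":1}]'| tail -1
python3 to.py
python3 -m inch '[{"travel":[0,0.0005,0.001],"turn":0,"grip":1},{"travel":[0,0.0005,0.002],"turn":0,"grip":1},{"travel":[0,0.0005,0.002],"turn":0,"grip":1}]'| tail -1
python3 to.py
python3 - <<'E'
from h import *
c=arm.capture("side");cv2.imwrite("pics/sd.png",cv2.resize(c["color"][270:470,220:420],(600,600),interpolation=cv2.INTER_CUBIC)[:,:,::-1])
E
```

```text
grip_force: 45.8
t 58.35 tcp [0.5074 0.0403 0.251 ] yaw -3.18 F [ 5.4968 -0.0099 -0.3579] w 0.121 gf 45.8
grip_force: 46.6
t 58.65 tcp [0.5074 0.0402 0.2508] yaw -3.16 F [-0.017   2.7103  8.0334] w 0.121 gf 46.6
```

View pics/sd.png

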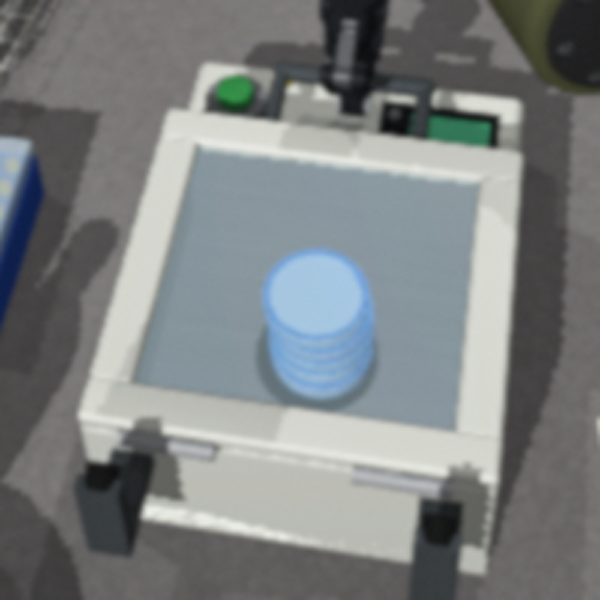

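Hood shut with the stack beneath. I'll release it, rise, and go to the key.

```bash

python3 -m inch '[{"travel":[0,-0.0005,-0.002],"turn":0,"grip":1},{"travel":[0,-0.0005,-0.002],"turn":0,"grip":0.4},{"travel":[0,-0.0005,-0.002],"turn":0,"grip":0},{"travel":[0,-0.0005,-0.002],"turn":0,"grip":0},{"travel":[0,-0.0005,-0.002],"turn":0,"grip":0}]'| tail -1
python3 -m inch '[{"travel":[0,0,-0.03],"turn":0,"grip":0},{"travel":[0,0,-0.07],"turn":0,"grip":0},{"travel":[0,0,-0.11],"turn":0,"grip":0.5},{"travel":[0.05,0,-0.11],"turn":0,"grip":1},{"travel":[0.05,0,-0.11],"turn":0,"grip":1}]'| tail -1
python3 w.py wk; python3 - <<'E'
from h import *; import pickle
for n in ["wk","wpl7"]:
    c=pickle.load(open(n+".pkl","rb"));k=cal(c)
    m=cv2.inRange(cv2.cvtColor(c["color"],cv2.COLOR_RGB2HSV),(50,150,80),(72,255,255))
    N,_,s,cc=cv2.connectedComponentsWithStats(m)
    for i in range(1,N):
        if s[i][4]>100: print(n,cc[i],s[i],plane(ray(k,cc[i],True),.08))
E
python3 to.py .5845 .0415 .27 -3.13
```

```text
grip_force: 0.0
grip_force: 0.0
wk [307.4797 188.1299] [ 289  169   38   39 1155] [0.5837 0.0429 0.08  ]
wpl7 [514.3145 136.8938] [499 122  31  31 744] [0.5839 0.0436 0.08  ]
t 59.75 tcp [0.5453 0.0378 0.3313] yaw -3.26 F [-0.6419 -0.0096 -1.26  ] w 0.001 gf 0.0
travel [ 0.0521 -0.008   0.0815] turn -0.0011
```

```bash

python3 -m inch '[{"travel":[0.051,-0.009,0],"turn":0,"grip":1},{"travel":[0.051,-0.009,0.03],"turn":0,"grip":1},{"travel":[0.051,-0.009,0.08],"turn":0,"grip":1},{"travel":[0.051,-0.009,0.09],"turn":0,"grip":1},{"travel":[0.051,-0.009,0.09],"turn":0,"grip":1}]'| tail -1
python3 to.py .5838 .0425 .253
python3 -m inch '[{"travel":[0,0,0.01],"turn":0,"grip":1},{"travel":[0,0,0.013],"turn":0,"grip":1},{"travel":[0,0,0.017],"turn":0,"grip":1},{"travel":[0,0,0.02],"turn":0,"grip":1},{"travel":[0,0,0.02],"turn":0,"grip":1}]'| tail -1
python3 to.py .5838 .0425 .253
```

```text
grip_force: 0.0
t 60.25 tcp [0.5822 0.0421 0.2642] yaw -3.2 F [-0.6828  0.1077  0.3663] w -0.002 gf 0.0
travel [ 0.0021 -0.0006  0.015 ] turn 
grip_force: 2.4
t 60.75 tcp [0.5832 0.0425 0.2517] yaw -3.19 F [-0.4805  0.8727  4.5284] w -0.001 gf 2.4
travel [ 0.0008 -0.0001 -0.0018] turn
```

```bash

python3 -m inch '[{"travel":[0,0,0.003],"turn":0,"grip":1},{"travel":[0,0,0.006],"turn":0,"grip":1},{"travel":[0,0,0.009],"turn":0,"grip":1},{"travel":[0,0,0.009],"turn":0,"grip":1}]'| tail -1
python3 to.py
python3 -m inch '[{"travel":[0,0,0.004],"turn":0,"grip":1},{"travel":[0,0,0.004],"turn":0,"grip":1},{"travel":[0,0,0.004],"turn":0,"grip":1}]'| tail -1
python3 to.py
```

```text
grip_force: 16.1
t 61.15 tcp [0.583  0.0426 0.2511] yaw -3.11 F [-18.1529   2.9607  31.6755] w 0.002 gf 16.1
grip_force: 22.0
t 61.45 tcp [0.5829 0.0426 0.2508] yaw -3.08 F [-27.0772   5.0798  43.8386] w -0.002 gf 22.0
```

The press stopped about 3.6 mm early (0.251, where 0.2474 is expected), with force rising steeply. By my geometry a finger knuckle is bearing on the hood's front edge. I'll rise, turn the gripper so both knuckles clear the hood and the handle, and press again.

```bash

python3 -m inch '[{"travel":[0,0,-0.03],"turn":0,"grip":1},{"travel":[0,0,-0.07],"turn":0,"grip":1},{"travel":[0,0,-0.07],"turn":0.07,"grip":1},{"travel":[0,0,-0.07],"turn":0.14,"grip":1},{"travel":[0,0,-0.07],"turn":0.21,"grip":1}]'| tail -1
python3 -m inch '[{"travel":[0,0,0],"turn":0.07,"grip":1},{"travel":[0,0,0],"turn":0.14,"grip":1},{"travel":[0,0,0],"turn":0.207,"grip":1},{"travel":[0,0,0],"turn":0.207,"grip":1}]'| tail -1
python3 w.py wk2; python3 - <<'E'
from h import *; import pickle
from scipy import ndimage
c=pickle.load(open("wk2.pkl","rb"));k=cal(c)
m=cv2.inRange(cv2.cvtColor(c["color"],cv2.COLOR_RGB2HSV),(50,150,80),(72,255,255))
N,_,s,cc=cv2.connectedComponentsWithStats(m)
for i in range(1,N):
    if s[i][4]>100: print(cc[i],s[i],plane(ray(k,cc[i],True),.08))
E
python3 to.py .585 .0425 .26 -53.1
```

```text
grip_force: 0.0
grip_force: 0.0
[316.7434 265.4044] [ 295  245   44   39 1407] [0.5851 0.0417 0.08  ]
t 62.4 tcp [0.5829 0.0423 0.293 ] yaw -53.08 F [0.1045 0.2655 0.3551] w 0.001 gf 0.0
travel [ 0.0014 -0.0024  0.044 ] turn 0.0001
```

```bash

python3 -m inch '[{"travel":[0.002,-0.002,0.02],"turn":0,"grip":1},{"travel":[0.002,-0.002,0.044],"turn":0,"grip":1},{"travel":[0.002,-0.002,0.049],"turn":0,"grip":1},{"travel":[0.002,-0.002,0.052],"turn":0,"grip":1},{"travel":[0.002,-0.002,0.052],"turn":0,"grip":1}]'| tail -1
python3 to.py
python3 -m inch '[{"travel":[0,0,0.002],"turn":0,"grip":1},{"travel":[0,0,0.004],"turn":0,"grip":1},{"travel":[0,0,0.004],"turn":0,"grip":1}]'| tail -1
python3 to.py
python3 -m inch '[{"travel":[0,0,0.003],"turn":0,"grip":1},{"travel":[0,0,0.003],"turn":0,"grip":1},{"travel":[0,0,0.003],"turn":0,"grip":1}]'| tail -1
python3 to.py
```

```text
grip_force: 1.6
t 62.9 tcp [0.585  0.042  0.2544] yaw -53.2 F [-2.6145  0.2558  3.5643] w 0.001 gf 1.6
grip_force: 2.3
t 63.2 tcp [0.5852 0.0419 0.2517] yaw -53.24 F [-1.8694 -1.0058  4.9025] w -0.002 gf 2.3
grip_force: 6.5
t 63.5 tcp [0.5852 0.0419 0.2514] yaw -53.22 F [-7.5418  0.3748 12.62  ] w -0.004 gf 6.5
```

Both orientations bottom out at the same height, right after the spring reaches its 5 N. So this looks like the key's own stop rather than a knuckle on the hood. I'll press a little harder, then check the shut-finger length by touching bare bench.

```bash

python3 -m inch '[{"travel":[0,0,0.003],"turn":0,"grip":1},{"travel":[0,0,0.003],"turn":0,"grip":1},{"travel":[0,0,0.003],"turn":0,"grip":1}]'| tail -1
python3 to.py
python3 -m inch '[{"travel":[0,0,-0.03],"turn":0,"grip":1},{"travel":[0,0,-0.07],"turn":0,"grip":1},{"travel":[0,0,-0.07],"turn":0,"grip":1}]'| tail -1
python3 to.py .55 -.1 .27
```

```text
grip_force: 11.0
t 63.8 tcp [0.5851 0.042  0.2513] yaw -53.2 F [-12.8675   1.4549  21.8203] w 0.004 gf 11.0
grip_force: 0.0
t 64.1 tcp [0.5861 0.0421 0.3039] yaw -53.23 F [0.6358 1.3319 0.5788] w 0.003 gf 0.0
travel [0.1229 0.1523 0.0446] turn
```

```bash

python3 -m inch '[{"travel":[0.03,0.038,0],"turn":0,"grip":1},{"travel":[0.06,0.076,0],"turn":0,"grip":1},{"travel":[0.09,0.114,0.03],"turn":0,"grip":1},{"travel":[0.123,0.152,0.08],"turn":0,"grip":1},{"travel":[0.123,0.152,0.14],"turn":0,"grip":1}]'| tail -1
python3 -m inch '[{"travel":[0,0,0],"turn":0,"grip":1},{"travel":[0,0,0.01],"turn":0,"grip":1},{"travel":[0,0,0.014],"turn":0,"grip":1},{"travel":[0,0,0.014],"turn":0,"grip":1}]'| tail -1
python3 to.py .55 -.1 .173
```

```text
grip_force: 0.0
grip_force: 0.0
t 65.0 tcp [ 0.5498 -0.0994  0.1853] yaw -53.18 F [ 1.0166 -0.4693  0.5865] w 0.002 gf 0.0
travel [0.0008 0.0002 0.0164] turn
```

```bash

python3 -m inch '[{"travel":[0,0,0.004],"turn":0,"grip":1},{"travel":[0,0,0.008],"turn":0,"grip":1},{"travel":[0,0,0.01],"turn":0,"grip":1},{"travel":[0,0,0.01],"turn":0,"grip":1}]'| tail -1
python3 to.py
python3 -m inch '[{"travel":[0,0,0.003],"turn":0,"grip":1},{"travel":[0,0,0.006],"turn":0,"grip":1},{"travel":[0,0,0.006],"turn":0,"grip":1}]'| tail -1
python3 to.py
```

```text
grip_force: 0.0
t 65.4 tcp [ 0.5489 -0.1001  0.176 ] yaw -53.25 F [0.4901 0.2483 0.0268] w -0.001 gf 0.0
grip_force: 5.4
t 65.7 tcp [ 0.5491 -0.1     0.1735] yaw -53.22 F [-5.6964  2.9897 10.1321] w 0.0 gf 5.4
```

The bench touch gives a shut tip length of 173.5 mm. To be sure of the key's travel, I'll press again in slow steps and note where contact begins and where it stops.

```bash

python3 -m inch '[{"travel":[0,0,-0.05],"turn":0,"grip":1},{"travel":[0,0,-0.11],"turn":0,"grip":1},{"travel":[-0.03,-0.038,-0.17],"turn":0,"grip":1},{"travel":[-0.06,-0.076,-0.17],"turn":0,"grip":1},{"travel":[-0.09,-0.114,-0.17],"turn":0,"grip":1}]'| tail -1
python3 -m inch '[{"travel":[-0.03,-0.035,0],"turn":0,"grip":1},{"travel":[-0.03,-0.035,0],"turn":0,"grip":1},{"travel":[-0.03,-0.035,0],"turn":0,"grip":1}]'| tail -1
python3 - <<'E'
from h import *; import pickle
rs=[]
c=arm.capture("wrist"); pickle.dump(c,open("wk3.pkl","wb"))
for n in ["wk","wk2","wpl7","wk3"]:
    c=pickle.load(open(n+".pkl","rb"));k=cal(c)
    m=cv2.inRange(cv2.cvtColor(c["color"],cv2.COLOR_RGB2HSV),(50,150,80),(72,255,255))
    N,_,s,cc=cv2.connectedComponentsWithStats(m)
    for i in range(1,N):
        if s[i][4]>300: rs.append(ray(k,cc[i],True)); print(n,cc[i],s[i])
print(tri(rs))
E
python3 to.py .585 .0425 .262 -53.1
```

```text
grip_force: 0.0
grip_force: 0.0
wk [307.4797 188.1299] [ 289  169   38   39 1155]
wk2 [316.7434 265.4044] [ 295  245   44   39 1407]
wpl7 [514.3145 136.8938] [499 122  31  31 744]
wk3 [316.13   266.6891] [ 295  248   43   37 1277]
[0.5841 0.0425 0.0773]
t 66.55 tcp [0.5846 0.0388 0.299 ] yaw -53.23 F [0.633  0.0111 0.0982] w -0.002 gf 0.0
travel [-0.0036 -0.0034  0.0493] turn -0.0011
```

```bash

python3 -m inch '[{"travel":[-0.004,-0.003,0.02],"turn":0,"grip":1},{"travel":[-0.004,-0.003,0.04],"turn":0,"grip":1},{"travel":[-0.004,-0.003,0.05],"turn":0,"grip":1},{"travel":[-0.004,-0.003,0.05],"turn":0,"grip":1},{"travel":[-0.004,-0.003,0.05],"turn":0,"grip":1}]'| tail -1; python3 to.py
python3 -m inch '[{"travel":[0,0,0.0015],"turn":0,"grip":1},{"travel":[0,0,0.0015],"turn":0,"grip":1},{"travel":[0,0,0.0015],"turn":0,"grip":1}]'| tail -1;python3 to.py
python3 -m inch '[{"travel":[0,0,0.0015],"turn":0,"grip":1},{"travel":[0,0,0.0015],"turn":0,"grip":1},{"travel":[0,0,0.0015],"turn":0,"grip":1}]'| tail -1;python3 to.py
python3 -m inch '[{"travel":[0,0,0.0015],"turn":0,"grip":1},{"travel":[0,0,0.0015],"turn":0,"grip":1},{"travel":[0,0,0.0015],"turn":0,"grip":1}]'| tail -1;python3 to.py
python3 -m inch '[{"travel":[0,0,0.0015],"turn":0,"grip":1},{"travel":[0,0,0.0015],"turn":0,"grip":1},{"travel":[0,0,0.0015],"turn":0,"grip":1}]'| tail -1;python3 to.py
python3 -m inch '[{"travel":[0,0,0.0015],"turn":0,"grip":1},{"travel":[0,0,0.0015],"turn":0,"grip":1},{"travel":[0,0,0.0015],"turn":0,"grip":1}]'| tail -1;python3 to.py
python3 -m inch '[{"travel":[0,0,0.0015],"turn":0,"grip":1},{"travel":[0,0,0.0015],"turn":0,"grip":1},{"travel":[0,0,0.0015],"turn":0,"grip":1}]'| tail -1;python3 to.py
python3 -m inch '[{"travel":[0,0,0.0015],"turn":0,"grip":1},{"travel":[0,0,0.0015],"turn":0,"grip":1},{"travel":[0,0,0.0015],"turn":0,"grip":1}]'| tail -1;python3 to.py
python3 -m inch '[{"travel":[0,0,0.0015],"turn":0,"grip":1},{"travel":[0,0,0.0015],"turn":0,"grip":1},{"travel":[0,0,0.0015],"turn":0,"grip":1}]'| tail -1;python3 to.py
```

```text
grip_force: 0.0
t 67.05 tcp [0.5846 0.0423 0.2615] yaw -53.27 F [ 0.2045  0.4941 -0.6778] w -0.0 gf 0.0
grip_force: 0.0
t 67.35 tcp [0.5847 0.0427 0.2609] yaw -53.25 F [ 1.1392  0.104  -0.7145] w -0.005 gf 0.0
grip_force: 0.0
t 67.65 tcp [0.5846 0.0426 0.2594] yaw -53.25 F [ 0.4543  0.2464 -0.612 ] w 0.0 gf 0.0
grip_force: 0.0
t 67.95 tcp [0.5846 0.0426 0.2582] yaw -53.25 F [-0.6805 -0.7285 -0.8941] w -0.001 gf 0.0
grip_force: 0.7
t 68.25 tcp [0.5847 0.0426 0.2574] yaw -53.25 F [-0.7759 -1.4299  1.5486] w -0.001 gf 0.7
grip_force: 1.0
t 68.55 tcp [0.5847 0.0426 0.2562] yaw -53.25 F [0.3334 0.1471 2.3115] w 0.002 gf 1.0
grip_force: 1.4
t 68.85 tcp [0.5847 0.0426 0.2551] yaw -53.25 F [-0.3475 -0.2089  3.855 ] w 0.001 gf 1.4
grip_force: 1.7
t 69.15 tcp [0.5847 0.0426 0.2539] yaw -53.25 F [-0.5322 -0.3393  3.3638] w -0.0 gf 1.7
grip_force: 2.0
t 69.45 tcp [0.5847 0.0426 0.2528] yaw -53.25 F [0.2605 0.0699 4.3898] w 0.001 gf 2.0
```

Contact begins at 0.2575 and the key stops at 0.2513, so it travels the full 6 mm with the force rising to 5 N. I'll finish this press and retreat.

```bash

python3 -m inch '[{"travel":[0,0,0.003],"turn":0,"grip":1},{"travel":[0,0,0.006],"turn":0,"grip":1},{"travel":[0,0,0.007],"turn":0,"grip":1},{"travel":[0,0,0.007],"turn":0,"grip":1}]'| tail -1; python3 to.py
python3 -m inch '[{"travel":[0,0,-0.03],"turn":0,"grip":1},{"travel":[0,0,-0.08],"turn":0,"grip":1},{"travel":[0,0,-0.14],"turn":0,"grip":1},{"travel":[0,0,-0.2],"turn":0,"grip":1},{"travel":[0,0,-0.2],"turn":0,"grip":1}]'| tail -1
python3 -m inch '[{"travel":[0,0,0],"turn":0,"grip":1},{"travel":[0,0,0],"turn":0,"grip":1},{"travel":[0,0,0],"turn":0,"grip":1}]'| tail -1
python3 to.py
python3 - <<'E'
from h import *; import pickle
# unchanged bystanders? compare with the first scene picture
a=pickle.load(open("d0.pkl","rb"))["scene"]["color"].astype(int); c=arm.capture("scene"); b=c["color"].astype(int); k=cal(c)
m=(np.abs(a-b).sum(2)>90).astype(np.uint8); m=cv2.morphologyEx(m,cv2.MORPH_OPEN,np.ones((3,3),np.uint8))
N,_,s,cc=cv2.connectedComponentsWithStats(m)
for i in range(1,N):
    if s[i][4]>40: print(cc[i].round(),s[i])
p=np.array([.5165,.1889])
print([(b_.round(1),plane(ray(k,b_),.085)[:2]) for b_,s in blobs(c["color"]) if 420<b_[0]<520])
E
```

```text
grip_force: 10.5
t 69.85 tcp [0.5846 0.0427 0.2512] yaw -53.2 F [-10.6829   1.773   21.0966] w -0.003 gf 10.5
grip_force: 0.0
grip_force: 0.0
t 70.65 tcp [0.5846 0.0427 0.3953] yaw -53.25 F [0.119  0.304  0.1605] w 0.0 gf 0.0
[408.   1.] [389   0  33   5 118]
[532.  38.] [  448     0   192   118 10732]
[396.  59.] [ 379    4   41  127 3145]
[203.  78.] [199  74   9   8  53]
[371.  91.] [361  88  19   8  82]
[363. 139.] [348 135  29  10 146]
[436. 147.] [432 141  10  13  97]
[401. 152.] [385 143  32  17 193]
[399. 184.] [ 380  149   45   73 1796]
[474. 172.] [438 154  82  37 635]
[474. 183.] [470 180   9   7  48]
[255. 206.] [244 198  22  19 304]
[206. 224.] [194 216  24  18 293]
[262. 233.] [250 225  25  17 349]
[236. 246.] [223 233  26  24 359]
[467. 270.] [455 254  26  36 620]
[270. 263.] [267 257   7  14  63]
[(array([463.3, 272. ]), array([0.54  , 0.1856])), (array([426.5, 454. ]), array([0.902, 0.183]))]
```

```bash
python3 chk.py; python3 - <<'E'
from h import *; import pickle
a=pickle.load(open("d0.pkl","rb"))["scene"]["color"]; b=arm.capture("scene")["color"]
for uv in [(287,264),(287,258),(270,263),(236,246),(262,234),(320,300)]: print(uv,a[uv[1],uv[0]],b[uv[1],uv[0]])
k=cal(arm.capture("scene")); print(proj(k,[.582,-.1785,.012]),proj(k,[.5846,.0427,.3953]),proj(k,[.5846,.0427,.22]))
E
```

```text
scene []
side []
(287, 264) [125 147 173] [115 114 114]
(287, 258) [125 145 172] [117 116 113]
(270, 263) [82 79 80] [117 115 115]
(236, 246) [128 150 173] [105 103 102]
(262, 234) [123 152 175] [102 100 100]
(320, 300) [109 106 105] [116 113 111]
[286.7548 263.6408] [408.2633 133.5327] [394.5117 220.0876]
```

The d5 spot is bare bench (the colour difference fell just under my threshold). All five dishes are in the stack, the bystanders haven't moved and the robot is clear of everything.

```bash
python3 -c "
from workcell import arm
print(arm.job_done())"
```

```text
the job is handed in; nothing more can be done
None
```

I've handed the job in: hood lowered onto its stops, all five lids pressed home, dishes stacked on the warming plate, hood lowered shut and the start key pressed its full 6 mm, at about 71 s; the call returned no verdict.

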